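# Stack a pump squarely in the corner nest

### The job

Build up the pump stack in the corner nest, ready for bolting: without lifting it, push the aluminium pump body along the nest's plate fully home into the corner of the two fences, then lay the red spacer flat on it and push that fully home too, then do the same with the steel top disc on the spacer. Each part must touch both fences (the square ones flush and square to them) before you bring the next one. Push gently, because the nest stands loose on the bench and must not be shifted, and leave everything else on the bench alone.

Things in the scene. Friction and masses are not known exactly. Their poses are not given: they have to be found in the camera images.
- nest: Blue steel plate 220 x 220 x 10 mm with two steel fences, 14 mm thick, rising 56 mm above it and meeting in a right angle. 5 kg, stands loose; a side push of 23 N or more can shift it. Origin: centre of the underside; x, y parallel to the plate's edges, z up. Yaw within 0.35 rad of the world axes: the +x fence is away from the robot, the +y fence to its left; open towards -x and -y.
- pocket_corner (a point): Inner corner: both fences' inner faces meet the plate's top here (nest x = 85, y = 85, z = 10 mm); axes as the nest. The +x fence runs from here 110 mm towards -y, the +y fence 110 mm towards -x. Parts fully home have their centres at x = -32, y = -32 mm from here, undersides at z = 0 (body), 30 (spacer), 40 mm (disc).
- pump_body: Square aluminium block 64 x 64 mm, 30 mm high, flat sides and top (dark marks on top, a brass mark on its -x side), 0.28 to 0.52 kg. Starts on the nest's plate in the open part, away from both fences, turned up to 0.3 rad from the nest's axes. Origin: centre of its underside; x, y parallel to its sides.
- spacer: Flat red square plate 64 x 64 x 10 mm with a 35 mm round hole in the middle, 0.1 kg, flat on the bench to the robot's right. Origin: centre of its underside; x, y parallel to its sides. Any quarter turn is as good. A finger on its side has no room between it and a fence when home: lay it short of the fence and push it home.
- top_disc: Round steel disc, diameter 64 mm, 10 mm thick, with a boss of diameter 22 mm standing 10 mm above its middle (20 mm high overall), 0.18 to 0.29 kg, flat on the bench to the robot's right, boss up. Origin: centre of its underside. Its yaw does not matter.
- jug: White plastic jug, diameter 72 mm, 170 mm high, red cap; origin: centre of its underside. Leave it alone.
- flask: Conical glass flask, base diameter 84 mm, 125 mm high; origin: centre of its underside. Leave it alone.
- screw_jar: Amber glass jar with an orange lid, diameter 64 mm, 75 mm high; origin: centre of its underside. Leave it alone.
- screwdriver: Orange screwdriver lying on the bench on the robot's left. Origin in its handle region, x along the blade. Leave it alone.
- wrench: Steel wrench lying on the bench on the robot's left, x along it. Leave it alone.
- offcut: Plywood offcut 100 x 60 x 20 mm lying on the bench on the robot's right, near the robot; origin: centre of its underside. Leave it alone.
Things that resemble listed ones, but are neither listed nor needed, are in the scene too. Of the things shaped like the pump_body, the aluminium one is meant. Several things look just like the spacer: the one meant starts farthest from the robot's base.

How it is judged:
On the way, in this order (a step that is already met when the one before it is completed fails the run):
1. the pump body is home: on the plate, touching both fences, square to them, while spacer and disc still lie on the bench (x of pump_body in the frame of pocket_corner between -0.034 and -0.03 m and y of pump_body in the frame of pocket_corner between -0.034 and -0.03 m and z of pump_body in the frame of pocket_corner between -0.002 and 0.002 m and angle between pump_body's own z axis and vertical below 0.035 rad and (angle between the x axis of pump_body and the x axis of nest, either way round below 0.035 rad or angle between the x axis of pump_body and the y axis of nest, either way round below 0.035 rad) and height (world z) of each of spacer, top_disc below 0.008 m), for 0.2 s.
2. the spacer is home: flat on the body, touching both fences, square to them, while the disc still lies on the bench (x of pump_body in the frame of pocket_corner between -0.034 and -0.03 m and y of pump_body in the frame of pocket_corner between -0.034 and -0.03 m and z of pump_body in the frame of pocket_corner between -0.002 and 0.002 m and angle between each of pump_body, spacer's own z axis and vertical below 0.035 rad and (angle between the x axis of pump_body and the x axis of nest, either way round below 0.035 rad or angle between the x axis of pump_body and the y axis of nest, either way round below 0.035 rad) and x of spacer in the frame of pocket_corner between -0.034 and -0.03 m and y of spacer in the frame of pocket_corner between -0.034 and -0.03 m and z of spacer in the frame of pocket_corner between 0.028 and 0.032 m and (angle between the x axis of spacer and the x axis of nest, either way round below 0.035 rad or angle between the x axis of spacer and the y axis of nest, either way round below 0.035 rad) and height (world z) of top_disc below 0.008 m), for 0.2 s.
3. the disc is home: flat on the spacer, touching both fences (x of pump_body in the frame of pocket_corner between -0.034 and -0.03 m and y of pump_body in the frame of pocket_corner between -0.034 and -0.03 m and z of pump_body in the frame of pocket_corner between -0.002 and 0.002 m and angle between each of pump_body, spacer, top_disc's own z axis and vertical below 0.035 rad and (angle between the x axis of pump_body and the x axis of nest, either way round below 0.035 rad or angle between the x axis of pump_body and the y axis of nest, either way round below 0.035 rad) and x of spacer in the frame of pocket_corner between -0.034 and -0.03 m and y of spacer in the frame of pocket_corner between -0.034 and -0.03 m and z of spacer in the frame of pocket_corner between 0.028 and 0.032 m and (angle between the x axis of spacer and the x axis of nest, either way round below 0.035 rad or angle between the x axis of spacer and the y axis of nest, either way round below 0.035 rad) and x of top_disc in the frame of pocket_corner between -0.034 and -0.03 m and y of top_disc in the frame of pocket_corner between -0.034 and -0.03 m and z of top_disc in the frame of pocket_corner between 0.038 and 0.042 m), for 0.2 s.
At the end, for the whole second after the job is handed in: Body on the plate, spacer on the body, disc on the spacer, each lying flat with its centre within 2 mm of its fully-home place against both fences, body and spacer within 2 degrees of square, all at rest, and the nest within 5 mm of where it started (all of step 3 and linear speed of each of pump_body, spacer, top_disc, nest below 0.01 m/s and distance of nest from where it was at the start of the episode below 0.005 m); the robot touches nothing.
It fails at once if the pump body is lifted off the plate by more than 8 mm (z of pump_body in the frame of pocket_corner above 0.008 m).
It fails at once if the nest is shifted by more than 5 mm (distance of nest from where it was at the start of the episode above 0.005 m).
It fails at once if the jug, flask, jar, screwdriver, wrench or offcut is moved by more than 15 mm (distance of any of jug, flask, screw_jar, screwdriver, wrench, offcut from where it was at the start of the episode above 0.015 m).
It also fails if it takes over 72 s, if anything falls off the work surface, if the arm or the gripper's body presses on something with over 40 N, if the wrist force passes 120 N, or if a joint passes its speed limit or range.

### The arm

A 7-joint arm with a two-finger parallel gripper is mounted at the origin on the work surface. World frame = base frame: x ahead of the robot, y to its left, z up, the work surface at z = 0. Lengths are in m, angles in rad, forces in N, time in s.
With the tool pointing down it reaches from about 0.4 to 0.875 m from the base axis. Payload 19.3 kg.
Tool frame: the origin (TCP) lies at the very end of the fingers, on their centre line; the grasp point (between the pads) lies 19 mm behind it; z points along the fingers, y is the line along which they close (so a half turn about z gives the same grasp; the last joint's range is limited). The gripper opens to 85 mm and grips with 20 to 120 N. Pads are 22 mm wide; open, the fingers measure 114 mm over their backs; the gripper's body (76 mm by 85 mm) begins 54 mm behind the grasp point. The pads swing forward as they close: fully open they stand 13 mm farther back than shut.
Start: joints at [1.273, 0.521, -0.036, 1.599, 0.021, 1.021, -0.113], TCP at [0.141, -0.609, 0.231] pointing down, gripper open.
Joint ranges: [-2.91, 2.91], [-0.3, 2.13], [-1.5, 1.42], [0.17, 2.43], [-1.26, 4.41], [0.16, 1.93], [-2.52, 2.52]. Speed limits (rad/s): [1.89, 1.89, 2.39, 2.39, 3.01, 3.01, 3.01].

### API

Orientations are given as [roll, pitch, yaw] about the fixed x, y, z axes, in that order (R = Rz(yaw) Ry(pitch) Rx(roll)).
In Python, from workcell import monitor, optics, workorder gives the robot as it stands.
- The arm moves only by the tool apply_moves, never from a script. Its arguments are lists of equal length, an entry for each row: "linear": the shift along the tool's x, y, z each as a share of 0.1 m, from -1 to 1, a list of three; "delta_rot": the turn, a rotation vector about the tool's x, y, z each as a share of 120 degrees, from -1 to 1, a list of three. A call has exactly 5 rows; each row is the pose to reach, as a shift and turn from the pose commanded when the call began, along the tool's axes at that moment; what a row does not reach only later rows make up. A row lasts 1/12 s, in which the tool goes at most 41.7 mm and 7.16 degrees, less where a joint would pass 70% of its speed; a pose out of reach is approached as far as the arm can. A call with a number of a shift or a turn outside -1 to 1 is refused whole. A call with a gripper value outside its range is refused whole. "gripper" is the opening, from -1 (shut) to 1 (fully open), set as the call begins (left out, the last holds). The fingers move at their own pace and stop on an object; "force" is the grip in N (left out, the last holds). Time passes only in rows, so rows that repeat a pose let the fingers close, or fill a call up. It gives the time, the measured TCP pose, the force, the opening and the grip force at its end, in the units of the state.
- monitor.observe(): the state, without advancing time (a new reading comes with each control period).
- optics.grab_frame(name): name is "scene" or "top" or "wrist"; returns (picture, depth): 384x512x3 uint8, red, green, blue; 384x512 float32, m along the optical axis (not along the pixel's ray), 0 where there is no reading.
- optics.camera_info(name): a dict with "fx", "fy", "cx", "cy" (pixels), "rvec" (rotation vector, rad) and "tvec" (3), from world to camera coordinates, as OpenCV has them; the wrist camera has in their place "T_tool_cam" (4x4, takes a point from camera to tool coordinates, whose origin is the TCP and whose axes are the flange's). Camera axes: x right, y down, z forward; pixel columns grow to the right and rows downward; lengths in m; the calibration is good to about 2 mm. A picture is of the moment at which its call begins: read the wrist's pose just before it. camera_info takes no time and is no camera call.
- workorder.job_done(): hands the job in; it is judged then, once.
The state is a dict: "clock": time; "qpos": joint angles; "qd": joint speeds; "joint_efforts": joint torques, N m; "position": TCP position; "tool_rot": TCP orientation; "force": force on the tool from outside, world axes, zero at the start; "moment": the same for the moment, N m; "grip_width": finger opening in m; "finger_force": force on a finger pad.
Only numpy, scipy, OpenCV 4.12 (cv2) and the standard library are available. Lean on these libraries where they do the work, as an engineer would, in place of code of your own. Each camera call takes 0.05 s, during which the arm holds its last target. There are 200 camera calls.

## Working session

There is one attempt and no reset: what is moved stays moved. The work goes in short steps, Python scripts to look and compute and a tool call to move; the robot and the scene stay as the last step left them, time stands still between calls to the robot, and variables do not carry over. Pictures are saved under pics/ and viewed, at most 12 in all, crops included, and the job is handed in when it is done.

Besides the shell and the picture viewer there is one more tool, called after ">>>" as a command line: name --argument value ..., lists and objects as JSON in quotes. apply_moves: Moves the arm, as the interface text tells. Its arguments: {"type":"object","properties":{"linear":{"type":"array"},"delta_rot":{"type":"array"},"gripper":{"type":"number"},"force":{"type":"number"}},"required":["linear","delta_rot"]}

```bash
mkdir -p pics; ls
python3 - <<'E'
from workcell import monitor, optics
import cv2,numpy as np
print(monitor.observe())
for n in ("top","scene"):
    p,d=optics.grab_frame(n); np.savez(f"{n}0.npz",p=p,d=d)
    print(n,optics.camera_info(n))
    cv2.imwrite(f"pics/{n}0.png",cv2.resize(p[:,:,::-1],(800,600),interpolation=cv2.INTER_CUBIC))
print(optics.camera_info("wrist"))
E
```

```text
pics
{'clock': 0.0, 'qpos': array([ 1.27278688,  0.52200091, -0.03632566,  1.59999426,  0.02123604,
        1.021115  , -0.11280777]), 'qd': array([-3.04277554e-04, -5.42923928e-05, -6.55326081e-05, -1.44524061e-03,
       -1.06221097e-03, -1.03237494e-03, -5.07497370e-04]), 'joint_efforts': array([-3.69215550e-04, -9.27083516e+01,  1.97944455e+00, -3.69922936e+01,
        1.76413829e-02,  8.17720749e-03, -1.75619613e-05]), 'position': array([ 0.14102978, -0.6085359 ,  0.23073886]), 'tool_rot': array([-3.14046659e+00,  1.12770759e-04,  2.27808856e-01]), 'force': array([-0.26108301, -0.02769959, -0.04130341]), 'moment': array([ 0.00056341, -0.05344631, -0.01346407]), 'finger_force': 0.0, 'grip_width': 0.08574869377329758}
top {'fx': 375.95522997497443, 'fy': 375.95522997497443, 'cx': 255.25627850055494, 'cy': 194.8124492958861, 'rvec': array([ 2.17184191, -2.11051085,  0.18203854]), 'tvec': array([-0.04570875,  0.57098097,  1.1952556 ])}
scene {'fx': 378.7330048115873, 'fy': 378.7330048115873, 'cx': 249.85204286613788, 'cy': 192.35859719283445, 'rvec': array([ 1.70696998,  1.52917915, -0.78530076]), 'tvec': array([-0.0640304 , -0.27980993,  1.64431811])}
{'fx': 304.9991482141103, 'fy': 304.9991482141103, 'cx': 258.9481797062174, 'cy': 192.20154987176605, 'T_tool_cam': array([[ 3.17571739e-04, -9.50259578e-01, -3.11458878e-01,
         7.90031382e-02],
       [ 9.99999352e-01,  6.42154318e-04, -9.39583936e-04,
         1.09846380e-03],
       [ 1.09285330e-03, -3.11458378e-01,  9.50259167e-01,
        -1.43206622e-01],
       [ 0.00000000e+00,  0.00000000e+00,  0.00000000e+00,
         1.00000000e+00]])}
```

View pics/top0.png

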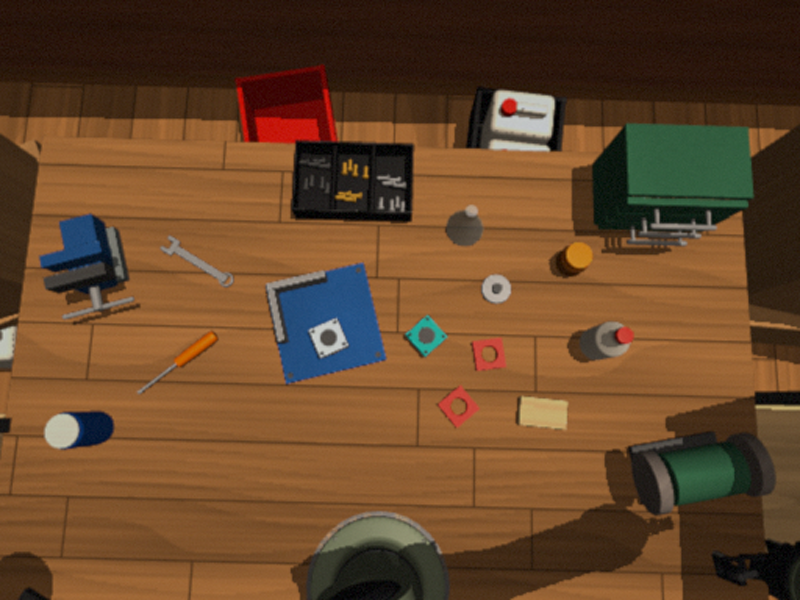

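View pics/scene0.png

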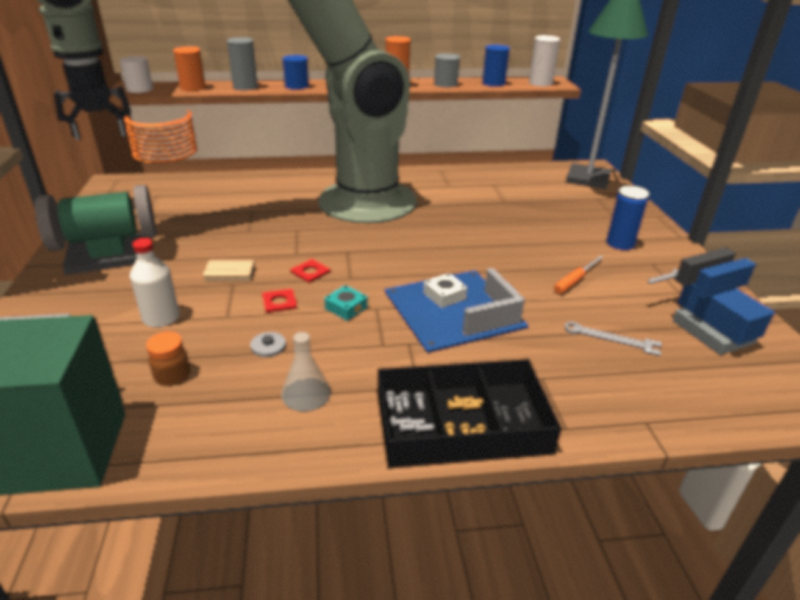

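The top view shows the nest (325,322 of 800x600), with the aluminium body on it at (328,338). The disc is at (496,289). Of the two red plates, (489,353) is the farther one; (459,407) and the teal block (426,336) are decoys. Next I'll measure positions.

```bash
cat > h.py <<'E'
import numpy as np,cv2
from scipy.spatial.transform import Rotation as R
from workcell import monitor, optics
def cloud(n,p=None,d=None):
    "picture, world points (HxWx3)"
    c=optics.camera_info(n)
    if n=="wrist":
        s=monitor.observe(); T=np.eye(4);T[:3,:3]=R.from_euler('xyz',s['tool_rot']).as_matrix();T[:3,3]=s['position']
        T=T@c['T_tool_cam']
    else:
        T=np.eye(4);T[:3,:3]=R.from_rotvec(c['rvec']).as_matrix();T[:3,3]=c['tvec'];T=np.linalg.inv(T)
    if p is None:p,d=optics.grab_frame(n)
    v,u=np.mgrid[:384,:512]
    X=np.stack([(u-c['cx'])/c['fx']*d,(v-c['cy'])/c['fy']*d,d],-1)
    W=X@T[:3,:3].T+T[:3,3]; W[d==0]=np.nan
    return p,W
def rect(P):
    "centre, size, yaw mod 90deg of 2D pts"
    (c,s,a)=cv2.minAreaRect((P*1000).astype(np.float32)); a=(a+45)%90-45
    return np.round(c,1),np.round(s,1),round(float(np.radians(a)),4)
def biggest(m):
    n,l,s,c=cv2.connectedComponentsWithStats(m.astype(np.uint8)); return [(l==i) for i in np.argsort(-s[1:,4])+1 if s[i,4]>15]
def go(pos,yaw):
    "shares (linear, rotation about tool z) from present measured pose, tool pointing down"
    s=monitor.observe(); M=R.from_euler('xyz',s['tool_rot']).as_matrix()
    dl=M.T@(np.array(pos)-s['position'])/.1
    T=R.from_euler('xyz',[np.pi,0,yaw]).as_matrix()
    return np.round(dl,3),np.round(R.from_matrix(M.T@T).as_rotvec()/np.radians(120),4)
E
python3 - <<'E'
from h import *
z=np.load("top0.npz");p,W=cloud("top",z['p'],z['d'])
h=cv2.cvtColor(p,cv2.COLOR_RGB2HSV).astype(int);H,S,V=h[...,0],h[...,1],h[...,2]
X,Y,Z=W[...,0],W[...,1],W[...,2]
bench=(X>.3)&(X<.95)
for nm,m in dict(blue=(H>100)&(H<125)&(S>120)&(abs(Y)<.3)&bench&(Z<.03),
  fence=(Z>.055)&(Z<.08)&(abs(Y-.1)<.2)&(X>.4)&(X<.8)&(S<80),
  red=((H<6)|(H>174))&(S>150)&bench&(Z<.03)&(Y<0),
  body=(Z>.03)&(Z<.05)&(S<70)&(abs(Y-.1)<.2)&(X>.4)&(X<.8),
  disc=(S<60)&(Z<.03)&(Z>.004)&(Y<-.1)&(Y>-.35)&(X>.5)&(X<.8)).items():
    for b in biggest(m)[:2]:
        v,u=np.nonzero(b); print(nm,len(v),u.mean().round(),v.mean().round(),rect(W[b][:,:2]),np.median(Z[b]).round(4))
E
```

```text
blue 3100 211.0 207.0 (array([535.5, 129.9]), array([215.8, 216.4]), 0.2627) 0.01
fence 339 183.0 189.0 (array([563.1, 174.5]), array([123.9, 123.9]), 0.2667) 0.0655
fence 139 222.0 134.0 (array([772.5,  80.9]), array([252.8,  26.5]), -0.093) 0.0591
red 278 293.0 260.0 (array([ 364.8, -160.4]), array([63.2, 63.8]), 0.7166) 0.0102
red 269 312.0 226.0 (array([ 476.3, -224.8]), array([61.9, 63.1]), 0.1336) 0.0104
body 382 210.0 216.0 (array([500. , 117.3]), array([64.9, 63.7]), 0.4482) 0.0401
body 52 190.0 183.0 (array([608.8, 185.2]), array([ 28.9, 111.9]), 0.5338) 0.0396
disc 257 317.0 184.0 (array([ 620.4, -241.6]), array([59.3, 60.3]), -0.0514) 0.0106
```

>>> apply_moves --linear '[[0.2, -0.2, 0], [0.4, -0.4, 0], [0.6, -0.6, 0], [0.8, -0.8, 0], [1, -1, 0]]' --delta_rot '[[0, 0, 0], [0, 0, 0], [0, 0, 0], [0, 0, 0], [0, 0, 0]]' --gripper 1 --force 20

```text
clock: 0.52
position: [0.2164, -0.4875, 0.231]
tool_rot: [-3.141, 0.0, 0.228]
force: [0.3, -0.2, -0.2]
grip_width: 0.0856
finger_force: 0.0
```

>>> apply_moves --linear '[[0.2, -0.2, 0], [0.4, -0.4, 0], [0.6, -0.6, 0], [0.8, -0.8, 0], [1, -1, 0]]' --delta_rot '[[0, 0, 0], [0, 0, 0], [0, 0, 0], [0, 0, 0], [0, 0, 0]]'

```text
clock: 0.93
position: [0.2912, -0.3675, 0.2312]
tool_rot: [-3.141, 0.0, 0.228]
force: [0.5, -0.2, 0.1]
grip_width: 0.0856
finger_force: 0.0
```

>>> apply_moves --linear '[[0.2, -0.2, 0], [0.4, -0.4, 0], [0.6, -0.6, 0], [0.8, -0.8, 0], [1, -1, 0]]' --delta_rot '[[0, 0, 0], [0, 0, 0], [0, 0, 0], [0, 0, 0], [0, 0, 0]]'

```text
clock: 1.35
position: [0.366, -0.2476, 0.2312]
tool_rot: [-3.141, 0.0, 0.228]
force: [0.8, -2.1, 1.2]
grip_width: 0.0855
finger_force: 0.0
```

>>> apply_moves --linear '[[0.2, -0.2, 0], [0.4, -0.4, 0], [0.6, -0.6, 0], [0.8, -0.8, 0], [1, -1, 0]]' --delta_rot '[[0, 0, 0], [0, 0, 0], [0, 0, 0], [0, 0, 0], [0, 0, 0]]'

```text
clock: 1.77
position: [0.4409, -0.1276, 0.2312]
tool_rot: [-3.142, 0.0, 0.228]
force: [0.5, -1.0, -0.9]
grip_width: 0.0853
finger_force: 0.0
```

>>> apply_moves --linear '[[0.1, -0.2, 0], [0.2, -0.4, 0], [0.3, -0.6, 0], [0.4, -0.8, 0], [0.4, -1, 0]]' --delta_rot '[[0, 0, -0.02], [0, 0, -0.05], [0, 0, -0.08], [0, 0, -0.105], [0, 0, -0.105]]'

```text
clock: 2.18
position: [0.4578, -0.0209, 0.2311]
tool_rot: [-3.141, -0.001, 0.452]
force: [-0.9, -0.1, 0.6]
grip_width: 0.0855
finger_force: 0.0
```

Run:
```python
from h import *
s=monitor.observe();print(s['clock'],s['position'],s['tool_rot'],s['force'])
p,W=cloud("wrist");np.savez("w1.npz",p=p,W=W)
cv2.imwrite("pics/w1.png",cv2.resize(p[:,:,::-1],(800,600)))
print(go([.500,.117,.16],.448))
```

```text
2.1833 [ 0.45779977 -0.02089309  0.23114353] [-3.14118631e+00 -5.58767957e-04  4.51904091e-01] [-0.91761759 -0.14738324  0.58231811]
(array([ 0.98 , -1.019,  0.714]), array([-0.0008, -0.0002,  0.002 ]))
```

View pics/w1.png

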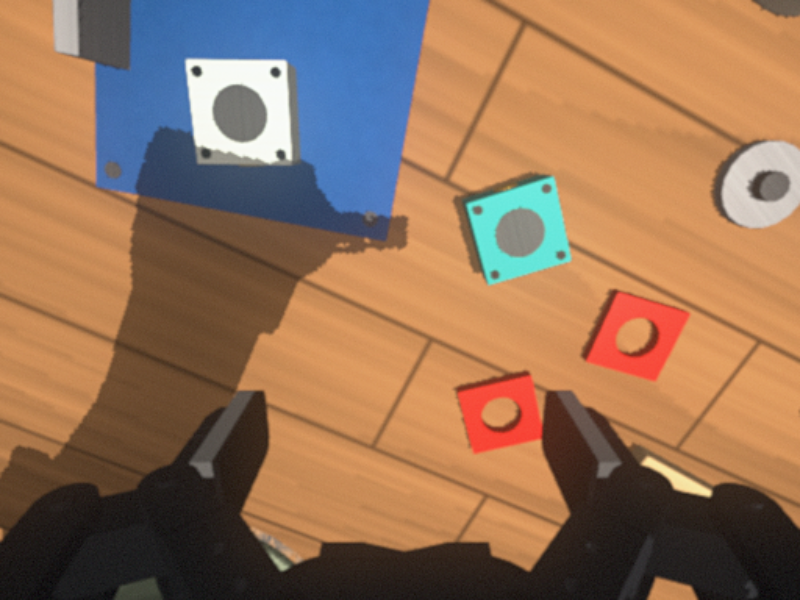

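The wrist view has the body at (240,112), the spacer at (637,336), the disc at (770,185) and decoys at (520,232) and (500,412). I'll refine the positions from this frame.

```bash
cat >> h.py <<'E'
def meas(p,W,only=None):
    h=cv2.cvtColor(p,cv2.COLOR_RGB2HSV).astype(int);H,S,V=h[...,0],h[...,1],h[...,2]
    X,Y,Z=W[...,0],W[...,1],W[...,2]
    N=(X>.42)&(X<.68)&(Y>0)&(Y<.28)
    for nm,m in dict(blue=(H>100)&(H<125)&(S>120)&N&(Z<.016),fence=(Z>.061)&(Z<.072)&N&(S<80),
      red=((H<6)|(H>174))&(S>150)&(X>.3)&(X<.7)&(abs(Y)<.4)&(Z<.09),
      body=(Z>.037)&(Z<.045)&(S<70)&N,disc=(S<60)&(Z<.014)&(Z>.006)&(Y<-.1)&(Y>-.35)&(X>.5)&(X<.8),
      boss=(Z<.024)&(Z>.016)&(Y<-.1)&(Y>-.35)&(X>.5)&(X<.8)).items():
        if only and nm not in only: continue
        for b in biggest(m)[:3]: print(nm,b.sum(),rect(W[b][:,:2]),np.nanmedian(Z[b]).round(4))
E
python3 - <<'E'
from h import *
z=np.load("w1.npz");meas(z['p'],z['W'])
E
```

```text
blue 16894 (array([513. , 124.1]), array([157.8, 218. ]), 0.2623) 0.0108
fence 670 (array([502.6, 216. ]), array([30.2, 15. ]), 0.2758) 0.0667
red 1864 (array([ 476.4, -224.3]), array([63.6, 65.2]), 0.1552) 0.0104
red 1573 (array([ 364.6, -160.5]), array([64.3, 65.9]), 0.7121) 0.0105
body 4233 (array([498.8, 118.8]), array([64.2, 64.5]), 0.4358) 0.041
body 200 (array([507.2, 210.9]), array([36.3,  2.4]), 0.2626) 0.041
disc 1959 (array([ 617.8, -237.3]), array([62.7, 57.9]), 0.6969) 0.0103
boss 334 (array([ 619.6, -239.7]), array([21.1, 22.1]), 0.2192) 0.0201
boss 26 (array([ 719.3, -175.8]), array([ 2. , 11.1]), 0.3213) 0.0173
```

>>> apply_moves --linear '[[0.2, -0.2, 0], [0.4, -0.4, 0.1], [0.6, -0.6, 0.2], [0.7, -0.8, 0.2], [0.7, -1, 0.2]]' --delta_rot '[[0, 0, 0], [0, 0, 0], [0, 0, 0], [0, 0, 0], [0, 0, 0]]'

```text
clock: 2.65
position: [0.4772, 0.0998, 0.2105]
tool_rot: [-3.141, 0.001, 0.448]
force: [-0.6, -0.4, -0.5]
grip_width: 0.0857
finger_force: 0.0
```

>>> apply_moves --linear '[[-0.2, 0, -0.1], [-0.5, 0, -0.1], [-0.6, 0, -0.1], [-0.6, 0, -0.1], [-0.6, 0, -0.1]]' --delta_rot '[[0, 0, 0], [0, 0, 0], [0, 0, 0], [0, 0, 0], [0, 0, 0]]'

```text
clock: 3.07
position: [0.4228, 0.0718, 0.2215]
tool_rot: [3.141, -0.001, 0.447]
force: [0.6, 0.4, -0.1]
grip_width: 0.0852
finger_force: 0.0
```

Run:
```python
from h import *
s=monitor.observe();print(s['clock'],s['position'],s['tool_rot'],s['force'])
p,W=cloud("wrist");np.savez("w2.npz",p=p,W=W);meas(p,W)
cv2.imwrite("pics/w2.png",cv2.resize(p[:,:,::-1],(800,600)))
print(go([.500,.117,.06],.448))
```

```text
3.0667 [0.42284116 0.07176377 0.22151998] [ 3.14118606e+00 -5.46178219e-04  4.46935785e-01] [ 0.59962127  0.43408719 -0.10491417]
blue 22506 (array([513.4, 123.9]), array([170.5, 217.7]), 0.2621) 0.0107
fence 803 (array([505.8, 217.3]), array([37.7, 14.5]), 0.2611) 0.0666
red 1864 (array([ 476.3, -224.3]), array([63.5, 66.1]), 0.1619) 0.0103
red 1006 (array([ 379.3, -168.2]), array([84.1, 49.6]), -0.364) 0.0103
body 4313 (array([499. , 119.1]), array([63.3, 64.2]), 0.4492) 0.0409
body 138 (array([510. , 211.8]), array([43.9,  6.2]), 0.1382) 0.0409
(array([ 0.885, -0.073,  1.615]), array([ 0.    , -0.0003, -0.0004]))
```

View pics/w2.png

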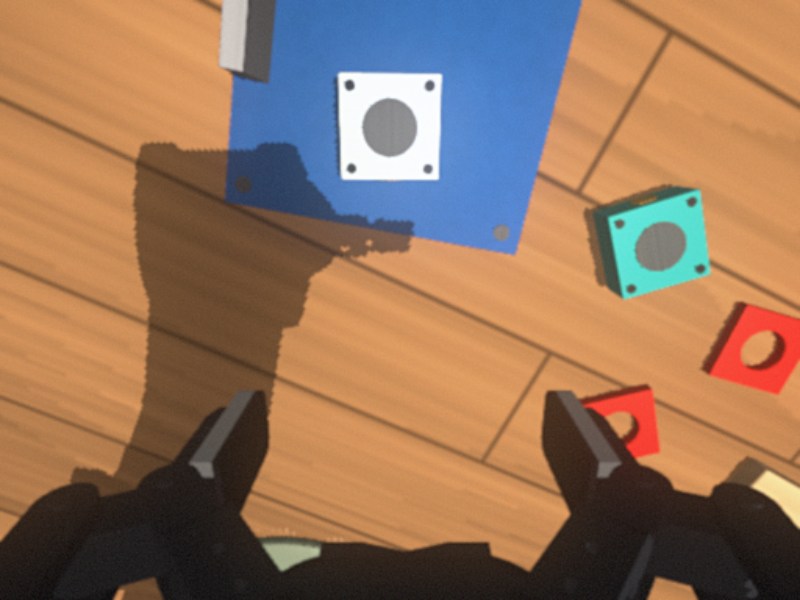

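>>> apply_moves --linear '[[0.2, -0.02, 0.1], [0.45, -0.05, 0.3], [0.7, -0.08, 0.5], [0.89, -0.095, 0.7], [0.89, -0.095, 0.9]]' --delta_rot '[[0, 0, 0], [0, 0, 0], [0, 0, 0], [0, 0, 0], [0, 0, 0]]'

```text
clock: 3.53
position: [0.5018, 0.1218, 0.1297]
tool_rot: [-3.14, -0.002, 0.449]
force: [-0.6, 0.9, 0.1]
grip_width: 0.0853
finger_force: 0.0
```

>>> apply_moves --linear '[[0, 0, 0.2], [0, 0, 0.4], [0, 0, 0.6], [0, 0, 0.8], [0, 0, 1]]' --delta_rot '[[0, 0, 0], [0, 0, 0], [0, 0, 0], [0, 0, 0], [0, 0, 0]]'

```text
clock: 3.95
position: [0.4993, 0.1196, 0.0297]
tool_rot: [-3.141, 0.0, 0.448]
force: [1.0, 0.4, 0.1]
grip_width: 0.0856
finger_force: 0.0
```

>>> apply_moves --linear '[[0, 0, 0.05], [0, 0, 0.1], [0, 0, 0.15], [0, 0, 0.17], [0, 0, 0.17]]' --delta_rot '[[0, 0, 0], [0, 0, 0], [0, 0, 0], [0, 0, 0], [0, 0, 0]]'

```text
clock: 4.37
position: [0.499, 0.1192, 0.0145]
tool_rot: [3.142, -0.001, 0.448]
force: [0.2, 0.0, 0.3]
grip_width: 0.0852
finger_force: 0.0
```

>>> apply_moves --linear '[[0, 0, 0], [0, 0, 0], [0, 0, 0], [0, 0, 0], [0, 0, 0]]' --delta_rot '[[0, 0, 0], [0, 0, 0], [0, 0, 0], [0, 0, 0], [0, 0, 0]]' --gripper 0.4

```text
clock: 4.78
position: [0.4991, 0.1192, 0.015]
tool_rot: [3.141, -0.001, 0.447]
force: [-1.0, 1.1, 6.1]
grip_width: 0.0636
finger_force: 21.2
```

>>> apply_moves --linear '[[0, 0, 0], [0, 0, 0], [0, 0, 0], [0, 0, 0], [0, 0, 0]]' --delta_rot '[[0, 0, 0], [0, 0, 0], [0, 0, 0], [0, 0, 0], [0, 0, 0]]'

```text
clock: 5.2
position: [0.4991, 0.1192, 0.015]
tool_rot: [3.141, -0.001, 0.447]
force: [-1.3, -0.5, 6.7]
grip_width: 0.0636
finger_force: 21.2
```

>>> apply_moves --linear '[[0, 0, 0], [0, 0, 0], [0, 0, 0], [0, 0, 0], [0, 0, 0]]' --delta_rot '[[0, 0, 0.02], [0, 0, 0.045], [0, 0, 0.07], [0, 0, 0.088], [0, 0, 0.088]]'

```text
clock: 5.62
position: [0.4992, 0.1193, 0.015]
tool_rot: [3.142, -0.001, 0.261]
force: [-0.6, 0.5, 6.6]
grip_width: 0.0631
finger_force: 21.5
```

>>> apply_moves --linear '[[0.1, -0.04, 0], [0.2, -0.09, 0], [0.3, -0.14, 0], [0.4, -0.18, 0], [0.5, -0.22, 0]]' --delta_rot '[[0, 0, 0], [0, 0, 0], [0, 0, 0], [0, 0, 0], [0, 0, 0]]'

```text
clock: 6.03
position: [0.5411, 0.1528, 0.0148]
tool_rot: [3.14, 0.001, 0.264]
force: [-5.6, -4.8, 11.0]
grip_width: 0.0638
finger_force: 21.3
```

>>> apply_moves --linear '[[0.1, 0, 0], [0.2, 0, 0], [0.3, 0, 0], [0.33, 0, 0], [0.35, 0, 0]]' --delta_rot '[[0, 0, 0], [0, 0, 0], [0, 0, 0], [0, 0, 0], [0, 0, 0]]'

```text
clock: 6.45
position: [0.5747, 0.1624, 0.0148]
tool_rot: [3.141, 0.001, 0.264]
force: [-11.2, -2.8, 15.0]
grip_width: 0.0634
finger_force: 23.7
```

Run:
```python
from h import *
s=monitor.observe();print(s['clock'],s['position'],s['tool_rot'],s['force'])
p,W=cloud("top");meas(p,W,['blue','fence','body'])
```

```text
6.45 [0.57467905 0.16237022 0.01480488] [3.14130892e+00 1.36747584e-03 2.64019862e-01] [-11.2315024   -2.76255462  15.02013752]
blue 605 (array([585.9,  40. ]), array([203.4,  71.7]), 0.6471) 0.0101
```

>>> apply_moves --linear '[[0, 0, -0.003], [0, 0, -0.006], [0, 0, -0.006], [0, 0, -0.006], [0, 0, -0.006]]' --delta_rot '[[0, 0, 0], [0, 0, 0], [0, 0, 0], [0, 0, 0], [0, 0, 0]]'

```text
clock: 6.92
position: [0.5749, 0.1624, 0.0149]
tool_rot: [3.142, 0.0, 0.263]
force: [-1.5, -0.1, -1.0]
grip_width: 0.0637
finger_force: 23.3
```

>>> apply_moves --linear '[[0.004, 0, 0], [0.008, 0, 0], [0.012, 0, 0], [0.016, 0, 0], [0.02, 0, 0]]' --delta_rot '[[0, 0, 0], [0, 0, 0], [0, 0, 0], [0, 0, 0], [0, 0, 0]]'

```text
clock: 7.33
position: [0.577, 0.1631, 0.0149]
tool_rot: [-3.142, 0.0, 0.263]
force: [-1.8, -0.9, 0.2]
grip_width: 0.064
finger_force: 23.4
```

```bash
cat >> h.py <<'E'
YAW=.262; 
def uv(W): 
    c,s=np.cos(YAW),np.sin(YAW); return c*W[...,0]+s*W[...,1], -s*W[...,0]+c*W[...,1]
E
python3 - <<'E'
from h import *
p,W=cloud("wrist");np.savez("w3.npz",p=p,W=W)
u,v=uv(W);Z=W[...,2]
b=(Z>.037)&(Z<.045)&(u<.64)&(v<.06);f=(Z>.061)&(Z<.072)&(u>.6)
for m in (b,f): print(m.sum(),np.nanpercentile(u[m],[1,50,99]).round(4),np.nanpercentile(v[m],[1,50,99]).round(4)) if m.any() else None
cv2.imwrite("pics/w3.png",cv2.resize(p[:,:,::-1],(640,480)))
E
```

```text
16269 [0.5686 0.6004 0.6249] [-0.0281  0.0075  0.0432]
23525 [0.6047 0.6418 0.6507] [-0.0451  0.0389  0.0848]
```

View pics/w3.png

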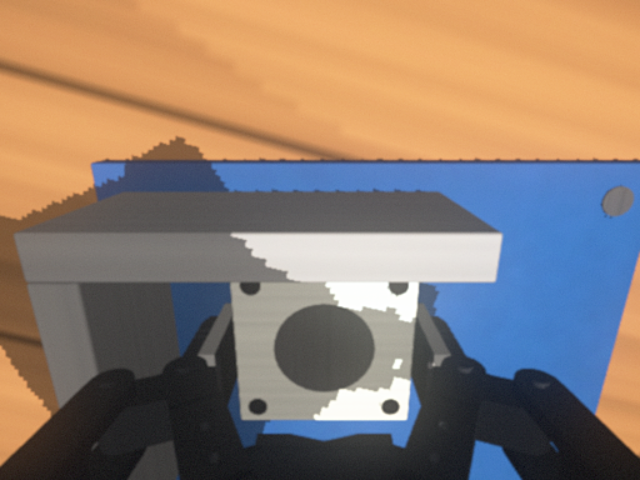

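The wrist view shows the body between the fingers at (325,350), just short of the +x fence's inner edge at row 282. The gap is about 4 mm.

>>> apply_moves --linear '[[0.005, 0, 0], [0.01, 0, 0], [0.015, 0, 0], [0.02, 0, 0], [0.025, 0, 0]]' --delta_rot '[[0, 0, 0], [0, 0, 0], [0, 0, 0], [0, 0, 0], [0, 0, 0]]'

```text
clock: 7.8
position: [0.5794, 0.1637, 0.0149]
tool_rot: [-3.142, 0.0, 0.263]
force: [-2.4, -0.5, 0.3]
grip_width: 0.0638
finger_force: 23.4
```

>>> apply_moves --linear '[[0.001, 0, 0], [0.002, 0, 0], [0.003, 0, 0], [0.004, 0, 0], [0.005, 0, 0]]' --delta_rot '[[0, 0, 0], [0, 0, 0], [0, 0, 0], [0, 0, 0], [0, 0, 0]]'

```text
clock: 8.22
position: [0.5799, 0.1638, 0.0149]
tool_rot: [-3.142, -0.0, 0.263]
force: [-1.4, -0.3, 0.7]
grip_width: 0.0635
finger_force: 23.4
```

>>> apply_moves --linear '[[0.001, 0, 0], [0.002, 0, 0], [0.003, 0, 0], [0.004, 0, 0], [0.005, 0, 0]]' --delta_rot '[[0, 0, 0], [0, 0, 0], [0, 0, 0], [0, 0, 0], [0, 0, 0]]'

```text
clock: 8.63
position: [0.5804, 0.1639, 0.0149]
tool_rot: [3.142, 0.0, 0.263]
force: [-1.9, -0.6, -0.2]
grip_width: 0.0636
finger_force: 23.4
```

>>> apply_moves --linear '[[0.001, 0, 0], [0.002, 0, 0], [0.003, 0, 0], [0.004, 0, 0], [0.005, 0, 0]]' --delta_rot '[[0, 0, 0], [0, 0, 0], [0, 0, 0], [0, 0, 0], [0, 0, 0]]'

```text
clock: 9.05
position: [0.5808, 0.1641, 0.0149]
tool_rot: [-3.142, 0.0, 0.263]
force: [-2.3, -1.3, -0.6]
grip_width: 0.0634
finger_force: 23.4
```

>>> apply_moves --linear '[[0.001, 0, 0], [0.002, 0, 0], [0.003, 0, 0], [0.004, 0, 0], [0.005, 0, 0]]' --delta_rot '[[0, 0, 0], [0, 0, 0], [0, 0, 0], [0, 0, 0], [0, 0, 0]]'

```text
clock: 9.47
position: [0.5813, 0.1642, 0.0149]
tool_rot: [-3.142, -0.0, 0.263]
force: [-1.3, -0.9, 0.0]
grip_width: 0.0634
finger_force: 23.4
```

>>> apply_moves --linear '[[0.001, 0, 0], [0.002, 0, 0], [0.003, 0, 0], [0.004, 0, 0], [0.005, 0, 0]]' --delta_rot '[[0, 0, 0], [0, 0, 0], [0, 0, 0], [0, 0, 0], [0, 0, 0]]'

```text
clock: 9.88
position: [0.5818, 0.1644, 0.0149]
tool_rot: [-3.142, -0.0, 0.263]
force: [-1.4, -0.6, 1.1]
grip_width: 0.0638
finger_force: 23.4
```

>>> apply_moves --linear '[[0.001, 0, 0], [0.002, 0, 0], [0.003, 0, 0], [0.004, 0, 0], [0.005, 0, 0]]' --delta_rot '[[0, 0, 0], [0, 0, 0], [0, 0, 0], [0, 0, 0], [0, 0, 0]]'

```text
clock: 10.3
position: [0.5821, 0.1644, 0.0149]
tool_rot: [3.142, 0.0, 0.263]
force: [-4.7, -1.0, 2.3]
grip_width: 0.0637
finger_force: 23.6
```

>>> apply_moves --linear '[[0.001, 0, 0], [0.002, 0, 0], [0.003, 0, 0], [0.004, 0, 0], [0.005, 0, 0]]' --delta_rot '[[0, 0, 0], [0, 0, 0], [0, 0, 0], [0, 0, 0], [0, 0, 0]]'

```text
clock: 10.72
position: [0.5821, 0.1644, 0.0149]
tool_rot: [3.141, 0.001, 0.263]
force: [-8.7, -2.5, 6.5]
grip_width: 0.0636
finger_force: 24.0
```

>>> apply_moves --linear '[[0, 0, 0], [0, 0, 0], [0, 0, 0], [0, 0, 0], [0, 0, 0]]' --delta_rot '[[0, 0, 0], [0, 0, 0], [0, 0, 0], [0, 0, 0], [0, 0, 0]]' --gripper 0.75

```text
clock: 11.13
position: [0.583, 0.1647, 0.015]
tool_rot: [-3.142, -0.0, 0.263]
force: [0.4, 0.8, 0.4]
grip_width: 0.0749
finger_force: 0.0
```

>>> apply_moves --linear '[[0, 0, -0.1], [0, 0, -0.2], [0, 0, -0.3], [0, 0, -0.4], [0, 0, -0.5]]' --delta_rot '[[0, 0, 0], [0, 0, 0], [0, 0, 0], [0, 0, 0], [0, 0, 0]]'

```text
clock: 11.55
position: [0.5831, 0.1647, 0.0665]
tool_rot: [-3.142, -0.001, 0.263]
force: [0.4, -0.7, -0.2]
grip_width: 0.0748
finger_force: 0.0
```

>>> apply_moves --linear '[[0, 0.1, 0], [0, 0.25, 0], [0, 0.4, 0], [0, 0.6, 0], [0, 0.6, 0]]' --delta_rot '[[0, 0, 0], [0, 0, 0], [0, 0, 0], [0, 0, 0], [0, 0, 0]]' --gripper -1

```text
clock: 11.97
position: [0.5994, 0.1013, 0.0648]
tool_rot: [3.139, 0.0, 0.259]
force: [0.3, -1.0, 0.6]
grip_width: 0.014
finger_force: 0.0
```

>>> apply_moves --linear '[[0, 0, 0.1], [0, 0, 0.2], [0, 0, 0.3], [0, 0, 0.4], [0, 0, 0.48]]' --delta_rot '[[0, 0, 0], [0, 0, 0], [0, 0, 0], [0, 0, 0], [0, 0, 0]]'

```text
clock: 12.38
position: [0.5977, 0.1072, 0.0151]
tool_rot: [-3.141, 0.001, 0.264]
force: [0.1, 0.3, -0.1]
grip_width: -0.0001
finger_force: 0.0
```

Run:
```python
from h import *
s=monitor.observe();print(s['clock'],s['position'],uv(s['position']),s['force'],s['grip_width'])
p,W=cloud("wrist")
u,v=uv(W);Z=W[...,2]
b=(Z>.037)&(Z<.045)&(u<.64)&(v<.06);f=(Z>.061)&(Z<.072)&(u>.5)
for m in (b,f): print(m.sum(),np.nanpercentile(u[m],[1,50,99]).round(4),np.nanpercentile(v[m],[1,50,99]).round(4)) if m.any() else None
cv2.imwrite("pics/w4.png",cv2.resize(p[:,:,::-1],(640,480)))
```

```text
12.3833 [0.59766609 0.10718442 0.01509465] (np.float64(0.6050322087094798), np.float64(-0.05127654258057533)) [ 0.06284285  0.28229723 -0.07998528] -7.942994992246264e-05
10687 [0.5748 0.6078 0.6233] [-0.0607  0.0114  0.0383]
14486 [0.5961 0.6408 0.6508] [-0.0858 -0.0198  0.0316]
```

View pics/w4.png

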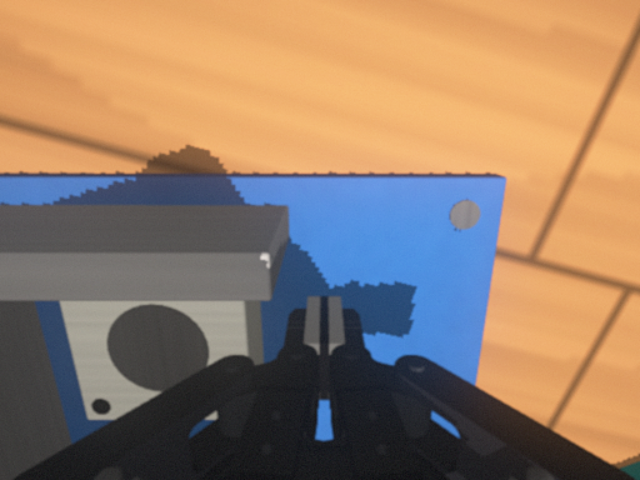

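The wrist view has the shut fingers at (325,320), right of the body's -y side (x≈262), with the body flush under the +x fence. I'll push towards +y.

>>> apply_moves --linear '[[0, -0.04, 0], [0, -0.08, 0], [0, -0.12, 0], [0, -0.16, 0], [0, -0.2, 0]]' --delta_rot '[[0, 0, 0], [0, 0, 0], [0, 0, 0], [0, 0, 0], [0, 0, 0]]'

```text
clock: 12.85
position: [0.5934, 0.1263, 0.0174]
tool_rot: [3.141, -0.001, 0.263]
force: [0.1, -4.4, 0.9]
grip_width: -0.0001
finger_force: 1.6
```

>>> apply_moves --linear '[[0, -0.03, 0], [0, -0.06, 0], [0, -0.09, 0], [0, -0.12, 0], [0, -0.15, 0]]' --delta_rot '[[0, 0, 0], [0, 0, 0], [0, 0, 0], [0, 0, 0], [0, 0, 0]]'

```text
clock: 13.27
position: [0.5893, 0.1405, 0.017]
tool_rot: [3.141, -0.0, 0.263]
force: [1.1, -4.7, 2.3]
grip_width: 0.0
finger_force: 2.3
```

Run:
```python
from h import *
s=monitor.observe();print(s['clock'],s['position'],uv(s['position']),s['force'],s['grip_width'])
p,W=cloud("wrist");np.savez("w5.npz",p=p,W=W)
u,v=uv(W);Z=W[...,2]
b=(Z>.037)&(Z<.045)&(u<.625)&(u>.6)&(v>s['position'][1]*0-.02)&(v<.085)
f=(Z>.061)&(Z<.072)&(u>.5)&(u<.62)&(v>.05)
for m in (b,f): print(m.sum(),np.nanpercentile(u[m],[1,50,99]).round(4),np.nanpercentile(v[m],[1,50,99]).round(4)) if m.any() else None
```

```text
13.2667 [0.58934716 0.1405345  0.01702264] (np.float64(0.6056352630500415), np.float64(-0.016909864934486207)) [ 1.09503004 -4.74220316  2.27159364] 1.1474961435060365e-05
7524 [0.6003 0.6127 0.6235] [-0.0161  0.0294  0.0725]
3298 [0.574  0.5957 0.6193] [0.071  0.0738 0.0848]
```

>>> apply_moves --linear '[[0, -0.015, 0], [0, -0.03, 0], [0, -0.045, 0], [0, -0.06, 0], [0, -0.07, 0]]' --delta_rot '[[0, 0, 0], [0, 0, 0], [0, 0, 0], [0, 0, 0], [0, 0, 0]]'

```text
clock: 13.73
position: [0.5874, 0.1474, 0.0169]
tool_rot: [-3.142, -0.0, 0.263]
force: [1.4, -3.9, 2.7]
grip_width: 0.0
finger_force: 2.2
```

Run:
```python
from h import *
s=monitor.observe();print(s['clock'],uv(s['position']),s['force'])
p,W=cloud("wrist")
u,v=uv(W);Z=W[...,2]
ok=(Z>.037)&(Z<.045)&(p.max(2)>60)
for a in (.58,.59,.61,.615):
    m=ok&(abs(u-a)<.002)&(v>-.03)&(v<.08); print(a,np.histogram(v[m],np.arange(-.03,.081,.005))[0])
f=(Z>.061)&(Z<.072)&(u>.56)&(u<.60)&(v>.05);print(np.nanpercentile(v[f],[1,5,95,99]))
cv2.imwrite("pics/w6.png",cv2.resize(p[:,:,::-1],(640,480)))
```

```text
13.7333 (np.float64(0.6055591544835769), np.float64(-0.009815111500994678)) [ 1.41562277 -3.89664837  2.74412802]
0.58 [ 0  0  0  0  0  0  0  0  0  0  0  0  0  0  0  0  0 10 39 23 77  0]
0.59 [ 0  0  0  0  0  0  0  0  0  0  0  0  0  0 21 72 70 80 70 24 88  0]
0.61 [ 0 18 15  0  0  6 45 80 88 93 83 87 86 88 84 85 86 87 80 28 97  0]
0.615 [  0   0  43  68  95  21  39  93  95  95 102  87  91  91  90  89  84  93
  83  24 107   0]
[0.071182   0.07157216 0.08462919 0.08565566]
```

View pics/w6.png

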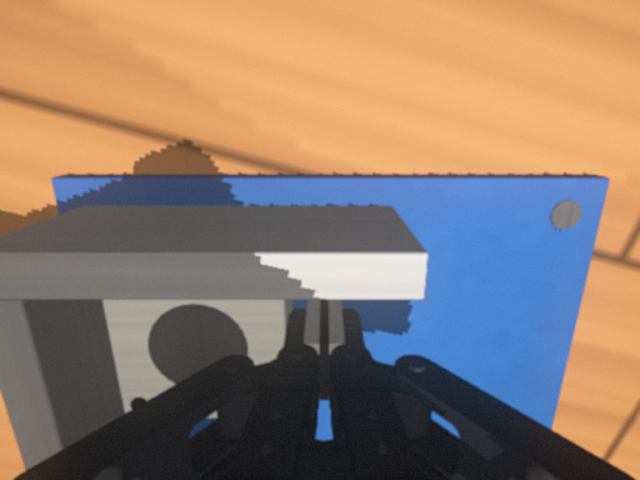

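The body's left edge is at x≈103 and its right edge at 286, which puts about 4 mm between it and the +y fence. I'll step gently from here.

>>> apply_moves --linear '[[0, -0.004, 0], [0, -0.008, 0], [0, -0.012, 0], [0, -0.016, 0], [0, -0.02, 0]]' --delta_rot '[[0, 0, 0], [0, 0, 0], [0, 0, 0], [0, 0, 0], [0, 0, 0]]'

```text
clock: 14.2
position: [0.5869, 0.1492, 0.0169]
tool_rot: [-3.142, 0.0, 0.263]
force: [0.5, -3.0, 3.0]
grip_width: -0.0001
finger_force: 2.0
```

>>> apply_moves --linear '[[0, -0.002, 0], [0, -0.004, 0], [0, -0.006, 0], [0, -0.008, 0], [0, -0.008, 0]]' --delta_rot '[[0, 0, 0], [0, 0, 0], [0, 0, 0], [0, 0, 0], [0, 0, 0]]'

```text
clock: 14.62
position: [0.5867, 0.15, 0.0169]
tool_rot: [-3.142, -0.0, 0.263]
force: [0.7, -3.3, 2.5]
grip_width: 0.0002
finger_force: 1.8
```

>>> apply_moves --linear '[[0, -0.002, 0], [0, -0.004, 0], [0, -0.006, 0], [0, -0.007, 0], [0, -0.007, 0]]' --delta_rot '[[0, 0, 0], [0, 0, 0], [0, 0, 0], [0, 0, 0], [0, 0, 0]]'

```text
clock: 15.03
position: [0.5865, 0.1507, 0.0169]
tool_rot: [-3.142, 0.0, 0.263]
force: [0.6, -4.1, 2.4]
grip_width: 0.0001
finger_force: 1.8
```

>>> apply_moves --linear '[[0, -0.002, 0], [0, -0.004, 0], [0, -0.006, 0], [0, -0.007, 0], [0, -0.007, 0]]' --delta_rot '[[0, 0, 0], [0, 0, 0], [0, 0, 0], [0, 0, 0], [0, 0, 0]]'

```text
clock: 15.45
position: [0.5864, 0.1514, 0.0169]
tool_rot: [-3.142, -0.0, 0.263]
force: [2.1, -2.9, 2.6]
grip_width: 0.0002
finger_force: 1.7
```

>>> apply_moves --linear '[[0, -0.002, 0], [0, -0.004, 0], [0, -0.006, 0], [0, -0.007, 0], [0, -0.007, 0]]' --delta_rot '[[0, 0, 0], [0, 0, 0], [0, 0, 0], [0, 0, 0], [0, 0, 0]]'

```text
clock: 15.87
position: [0.5862, 0.152, 0.0169]
tool_rot: [-3.142, -0.0, 0.263]
force: [0.8, -3.7, 2.5]
grip_width: 0.0001
finger_force: 1.7
```

>>> apply_moves --linear '[[0, -0.002, 0], [0, -0.004, 0], [0, -0.006, 0], [0, -0.007, 0], [0, -0.007, 0]]' --delta_rot '[[0, 0, 0], [0, 0, 0], [0, 0, 0], [0, 0, 0], [0, 0, 0]]'

```text
clock: 16.28
position: [0.5861, 0.1521, 0.0169]
tool_rot: [3.141, 0.0, 0.263]
force: [0.8, -6.1, 3.0]
grip_width: -0.0001
finger_force: 3.2
```

>>> apply_moves --linear '[[0, -0.002, 0], [0, -0.004, 0], [0, -0.006, 0], [0, -0.006, 0], [0, -0.006, 0]]' --delta_rot '[[0, 0, 0], [0, 0, 0], [0, 0, 0], [0, 0, 0], [0, 0, 0]]'

```text
clock: 16.7
position: [0.5861, 0.1521, 0.0169]
tool_rot: [3.14, 0.0, 0.263]
force: [1.3, -9.3, 3.7]
grip_width: 0.0001
finger_force: 4.4
```

>>> apply_moves --linear '[[0, 0.05, 0], [0, 0.1, 0], [0, 0.15, -0.2], [0, 0.15, -0.5], [0, 0.15, -0.8]]' --delta_rot '[[0, 0, 0], [0, 0, 0], [0, 0, 0], [0, 0, 0], [0, 0, 0]]'

```text
clock: 17.12
position: [0.5891, 0.1384, 0.0971]
tool_rot: [-3.141, 0.002, 0.263]
force: [1.1, -0.9, 0.8]
grip_width: -0.0002
finger_force: 0.0
```

>>> apply_moves --linear '[[-0.2, 0, -0.2], [-0.4, 0, -0.4], [-0.6, 0, -0.6], [-0.85, 0, -0.7], [-0.85, 0, -0.7]]' --delta_rot '[[0, 0, 0], [0, 0, 0], [0, 0, 0], [0, 0, 0], [0, 0, 0]]' --gripper 1

```text
clock: 17.53
position: [0.5051, 0.1157, 0.1689]
tool_rot: [3.141, -0.001, 0.264]
force: [1.4, 0.0, 1.3]
grip_width: 0.0609
finger_force: 0.0
```

>>> apply_moves --linear '[[0, 0, 0], [0, 0, 0], [0, 0, 0], [0, 0, 0], [0, 0, 0]]' --delta_rot '[[0, 0, 0], [0, 0, 0], [0, 0, 0], [0, 0, 0], [0, 0, 0]]'

```text
clock: 17.95
position: [0.5078, 0.1168, 0.1663]
tool_rot: [-3.141, 0.001, 0.264]
force: [-0.2, -0.2, 0.4]
grip_width: 0.0853
finger_force: 0.0
```

Run:
```python
from h import *
s=monitor.observe();print(s['clock'],s['position'],uv(s['position']),s['tool_rot'],s['force'])
p,W=cloud("wrist");np.savez("w7.npz",p=p,W=W);meas(p,W)
cv2.imwrite("pics/w7.png",cv2.resize(p[:,:,::-1],(800,600)))
```

```text
17.95 [0.50779904 0.11678159 0.16634453] (np.float64(0.5207177634035479), np.float64(-0.01873017600712168)) [-3.14126098e+00  7.84150006e-04  2.63505200e-01] [-0.19113833 -0.18568504  0.43247757]
blue 35013 (array([536.6, 130. ]), array([216.7, 217.7]), 0.2645) 0.0107
fence 6841 (array([562. , 175.9]), array([123.9, 123.5]), 0.2628) 0.0666
red 74 (array([ 450.7, -199.3]), array([21.1,  7.4]), 0.1542) 0.0103
red 60 (array([ 400.3, -153.3]), array([ 3. , 20.7]), 0.7095) 0.0044
body 6736 (array([557.2, 168.4]), array([109.7, 109.2]), 0.2648) 0.0409
```

View pics/w7.png

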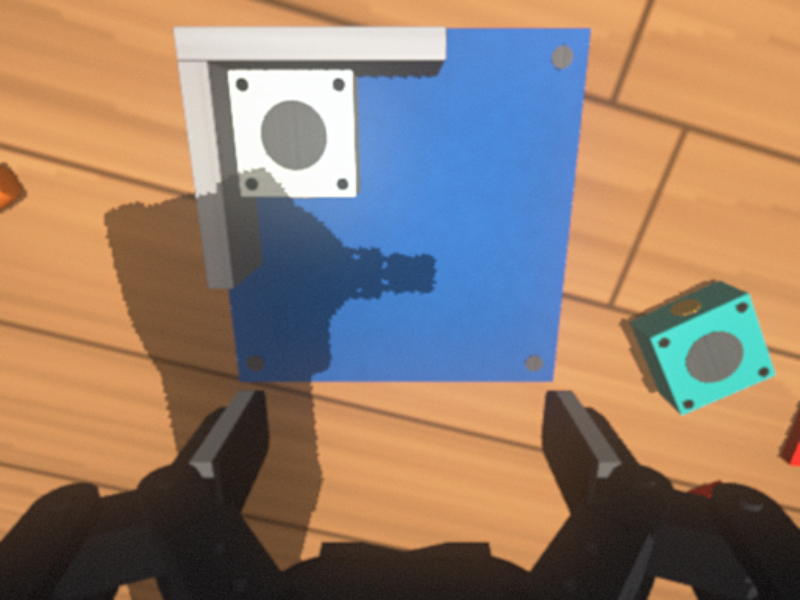

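Run:
```python
from h import *
z=np.load("w7.npz");p,W=z['p'],z['W'];Z=W[...,2];u,v=uv(W)
m=(Z>.037)&(Z<.045)&(u>.56)&(v>-.01)&(u<.65)
m=cv2.morphologyEx(m.astype(np.uint8),cv2.MORPH_OPEN,np.ones((15,15),np.uint8))>0
b=biggest(m)[0];UV=np.stack([u[b],v[b]],-1);print(rect(UV),b.sum())
f=biggest((Z>.061)&(Z<.072)&(u>.5)&(u<.66)&(v>-.06)&(v<.1))[0]
r=rect(np.stack([u[f],v[f]],-1));print(r)
# body edges by line fits
for nm,a,q,lo,hi in (("umax",v,u,.62,.65),("vmax",u,v,.05,.09)): pass
for t in np.arange(.015,.065,.01):
    k=b&(abs(v-t)<.003); print('v',t.round(3),np.nanpercentile(u[k],[.5,99.5]).round(4))
for t in np.arange(.58,.63,.01):
    k=b&(abs(u-t)<.003); print('u',t.round(3),np.nanpercentile(v[k],[.5,99.5]).round(4))
```

```text
(array([604.4,  40.6]), array([64. , 64.6]), 0.0028) 5963
(array([588.4,  24.7]), array([124.2, 123.9]), -0.0003)
v 0.015 [0.5751 0.6348]
v 0.025 [0.5726 0.6347]
v 0.035 [0.5726 0.6348]
v 0.045 [0.5827 0.6362]
v 0.055 [0.5734 0.6363]
u 0.58 [0.0088 0.0724]
u 0.59 [0.0086 0.0723]
u 0.6 [0.0084 0.0711]
u 0.61 [0.0087 0.0725]
u 0.62 [0.0085 0.0727]
u 0.63 [0.0088 0.0727]
```

Run:
```python
from h import *
for n,tu,tv,tz in (("w7.npz",.5207,-.0187,.1663),("w3.npz",.599,.008,.0149)):
    W=np.load(n)['W'];u,v=uv(W);Z=W[...,2]
    for s in (-1,1):
        m=(abs(u-tu)<.04)&(s*(v-tv)>.029)&(s*(v-tv)<.06)&(Z>(tz-.01 if n=="w7.npz" else .012))&(Z<tz+.06)&((n=="w7.npz")|(abs(u-tu)<.011))
        if m.any(): print(n,s,m.sum(),np.nanpercentile(Z[m]-tz,[0,1,5,50]).round(4),np.nanpercentile(s*(v[m]-tv),[1,50,99]).round(4),np.nanpercentile(u[m]-tu,[1,99]).round(3))
s=monitor.observe();print(go([.4763,-.2243,.16],.157))
```

```text
w7.npz -1 3175 [0.0128 0.0153 0.019  0.04  ] [0.0431 0.0444 0.0574] [-0.011  0.013]
w7.npz 1 3159 [0.0135 0.0152 0.0193 0.04  ] [0.0414 0.0427 0.0586] [-0.011  0.013]
w3.npz -1 3070 [-0.0029  0.0136  0.0205  0.0405] [0.0294 0.0377 0.0538] [-0.01   0.011]
w3.npz 1 3007 [-0.0029  0.0134  0.0201  0.0417] [0.0294 0.0367 0.0536] [-0.01   0.011]
(array([-1.192,  3.211,  0.064]), array([-0.0001,  0.0003,  0.0509]))
```

>>> apply_moves --linear '[[-0.06, 0.15, 0], [-0.15, 0.35, 0], [-0.25, 0.6, 0], [-0.35, 0.8, 0], [-0.4, 1, 0]]' --delta_rot '[[0, 0, 0], [0, 0, 0], [0, 0, 0], [0, 0, 0], [0, 0, 0]]'

```text
clock: 18.42
position: [0.4944, 0.0084, 0.1667]
tool_rot: [-3.142, 0.001, 0.263]
force: [1.2, 0.6, -0.3]
grip_width: 0.0855
finger_force: 0.0
```

>>> apply_moves --linear '[[-0.08, 0.2, 0], [-0.16, 0.4, 0], [-0.24, 0.6, 0], [-0.32, 0.8, 0], [-0.4, 1, 0]]' --delta_rot '[[0, 0, 0], [0, 0, 0], [0, 0, 0], [0, 0, 0], [0, 0, 0]]'

```text
clock: 18.83
position: [0.4823, -0.0983, 0.1667]
tool_rot: [-3.141, 0.0, 0.263]
force: [0.2, -1.0, -0.4]
grip_width: 0.0854
finger_force: 0.0
```

>>> apply_moves --linear '[[-0.08, 0.2, 0], [-0.16, 0.4, 0], [-0.24, 0.6, 0], [-0.32, 0.8, 0], [-0.39, 1, 0]]' --delta_rot '[[0, 0, 0.01], [0, 0, 0.02], [0, 0, 0.03], [0, 0, 0.04], [0, 0, 0.051]]'

```text
clock: 19.25
position: [0.4706, -0.2051, 0.1667]
tool_rot: [-3.141, 0.0, 0.156]
force: [0.2, 1.0, 0.4]
grip_width: 0.0855
finger_force: 0.0
```

Run:
```python
from h import *
s=monitor.observe();print(s['clock'],s['position'],s['tool_rot'],s['force'])
p,W=cloud("wrist");meas(p,W,['red','boss','disc'])
print(go([.4763,-.2243,.06],.157))
```

```text
19.25 [ 0.47064767 -0.20513961  0.16670628] [-3.14139046e+00  2.54233896e-04  1.55526930e-01] [0.19011863 1.00279034 0.42866378]
red 3022 (array([ 476.7, -225.3]), array([64. , 65.7]), 0.1674) 0.0107
red 2449 (array([ 364. , -160.2]), array([64.3, 64.2]), 0.7114) 0.0107
disc 2832 (array([ 610.4, -241.6]), array([44.1, 63.3]), 0.154) 0.0106
boss 601 (array([ 619.6, -240. ]), array([20.8, 21.1]), 0.4501) 0.0205
boss 121 (array([ 526.5, -116.7]), array([47.6,  1.1]), 0.7429) 0.0199
(array([0.041, 0.156, 1.067]), array([ 0.0007,  0.0004, -0.0034]))
```

>>> apply_moves --linear '[[0.01, 0.1, 0.1], [0.03, 0.205, 0.3], [0.03, 0.205, 0.55], [0.03, 0.205, 0.8], [0.03, 0.205, 1]]' --delta_rot '[[0, 0, -0.003], [0, 0, -0.003], [0, 0, -0.003], [0, 0, -0.003], [0, 0, -0.003]]'

```text
clock: 19.72
position: [0.4768, -0.2234, 0.0645]
tool_rot: [-3.141, 0.001, 0.164]
force: [-0.1, 0.8, 0.1]
grip_width: 0.0857
finger_force: 0.0
```

>>> apply_moves --linear '[[0, 0, 0.2], [0, 0, 0.4], [0, 0, 0.55], [0, 0, 0.65], [0, 0, 0.71]]' --delta_rot '[[0, 0, 0], [0, 0, 0], [0, 0, 0], [0, 0, 0], [0, 0, 0]]'

```text
clock: 20.13
position: [0.4767, -0.2232, -0.0057]
tool_rot: [-3.14, 0.001, 0.164]
force: [0.2, 0.2, 0.2]
grip_width: 0.0857
finger_force: 0.0
```

>>> apply_moves --linear '[[0, 0, 0], [0, 0, 0], [0, 0, 0], [0, 0, 0], [0, 0, 0]]' --delta_rot '[[0, 0, 0], [0, 0, 0], [0, 0, 0], [0, 0, 0], [0, 0, 0]]' --gripper 0.3 --force 25

```text
clock: 20.55
position: [0.4774, -0.224, -0.0035]
tool_rot: [3.141, -0.001, 0.163]
force: [-0.1, 0.1, -0.9]
grip_width: 0.0634
finger_force: 27.9
```

>>> apply_moves --linear '[[0, 0, 0], [0, 0, 0], [0, 0, 0], [0, 0, 0], [0, 0, 0]]' --delta_rot '[[0, 0, 0], [0, 0, 0], [0, 0, 0], [0, 0, 0], [0, 0, 0]]'

```text
clock: 20.97
position: [0.4773, -0.224, -0.0037]
tool_rot: [3.141, -0.0, 0.163]
force: [-1.0, 0.8, 6.9]
grip_width: 0.063
finger_force: 28.7
```

>>> apply_moves --linear '[[0, 0, -0.1], [0, 0, -0.3], [0, 0, -0.5], [0, 0, -0.75], [0, 0, -1]]' --delta_rot '[[0, 0, 0], [0, 0, 0], [0, 0, 0], [0, 0, 0], [0, 0, 0]]'

```text
clock: 21.38
position: [0.4767, -0.2236, 0.0974]
tool_rot: [-3.141, 0.0, 0.163]
force: [-0.5, -0.4, -0.6]
grip_width: 0.0632
finger_force: 28.0
```

>>> apply_moves --linear '[[0, -0.1, -0.1], [0, -0.3, -0.2], [0, -0.5, -0.3], [0, -0.75, -0.3], [0, -1, -0.3]]' --delta_rot '[[0, 0, 0], [0, 0, 0], [0, 0, 0], [0, 0, 0], [0, 0, 0]]'

```text
clock: 21.8
position: [0.4604, -0.124, 0.1266]
tool_rot: [3.141, -0.001, 0.162]
force: [0.7, 0.7, -1.4]
grip_width: 0.0632
finger_force: 28.1
```

Run:
```python
from h import *
s=monitor.observe();print(s['clock'],s['position'],s['tool_rot'],s['force'],s['grip_width'],s['finger_force'])
print(go([.573,.1723,.10],.263))
```

```text
21.8 [ 0.46042497 -0.12398476  0.1265592 ] [ 3.14125688e+00 -8.19693967e-04  1.62319897e-01] [ 0.70381938  0.66807634 -1.41494309] 0.063203288694411 28.057192862033844
(array([ 1.59 , -2.742,  0.266]), array([ 0.0002, -0.0004, -0.0481]))
```

>>> apply_moves --linear '[[0.1, -0.2, 0], [0.2, -0.4, 0], [0.3, -0.6, 0], [0.4, -0.8, 0], [0.5, -1, 0]]' --delta_rot '[[0, 0, 0], [0, 0, 0], [0, 0, 0], [0, 0, 0], [0, 0, 0]]'

```text
clock: 22.22
position: [0.4937, -0.0168, 0.126]
tool_rot: [-3.142, 0.0, 0.163]
force: [0.6, -0.1, -0.4]
grip_width: 0.063
finger_force: 28.1
```

>>> apply_moves --linear '[[0.1, -0.2, 0], [0.2, -0.4, 0], [0.3, -0.6, 0], [0.4, -0.75, 0], [0.55, -0.9, 0]]' --delta_rot '[[0, 0, 0], [0, 0, 0], [0, 0, 0], [0, 0, 0], [0, 0, 0]]'

```text
clock: 22.63
position: [0.5327, 0.0809, 0.126]
tool_rot: [-3.142, 0.001, 0.164]
force: [1.0, -0.7, -0.8]
grip_width: 0.0631
finger_force: 28.1
```

>>> apply_moves --linear '[[0.15, -0.2, 0], [0.3, -0.4, 0], [0.4, -0.6, 0], [0.5, -0.75, 0], [0.54, -0.84, 0]]' --delta_rot '[[0, 0, -0.01], [0, 0, -0.02], [0, 0, -0.03], [0, 0, -0.04], [0, 0, -0.048]]'

```text
clock: 23.05
position: [0.5732, 0.1737, 0.1259]
tool_rot: [-3.141, -0.0, 0.267]
force: [-0.6, 0.4, -1.7]
grip_width: 0.0629
finger_force: 28.1
```

>>> apply_moves --linear '[[0, 0, 0.2], [0, 0, 0.4], [0, 0, 0.6], [0, 0, 0.7], [0, 0, 0.75]]' --delta_rot '[[0, 0, 0], [0, 0, 0], [0, 0, 0], [0, 0, 0], [0, 0, 0]]'

```text
clock: 23.47
position: [0.5723, 0.1706, 0.0496]
tool_rot: [3.141, 0.002, 0.263]
force: [-0.3, 0.2, -0.7]
grip_width: 0.0633
finger_force: 28.0
```

Run:
```python
from h import *
s=monitor.observe();print(s['clock'],s['position'],uv(s['position']),s['tool_rot'],s['force'])
p,W=cloud("wrist");np.savez("w8.npz",p=p,W=W)
print(go([.573,.1723,.0365],.263))
h=cv2.cvtColor(p,cv2.COLOR_RGB2HSV);m=((h[...,0]<6)|(h[...,0]>174))&(h[...,1]>150)&(W[...,2]<.09)
b=biggest(m)[0];u,v=uv(W);print(np.nanpercentile(u[b],[1,99]),np.nanpercentile(v[b],[1,99]),np.nanmedian(W[b][:,2]))
```

```text
23.4667 [0.57226609 0.17056697 0.04959633] (np.float64(0.5969159043570664), np.float64(0.016521930786395606)) [3.14138595e+00 2.24549135e-03 2.63372760e-01] [-0.33812314  0.15604121 -0.69699582]
(array([ 0.01 , -0.015,  0.131]), array([0.0001, 0.001 , 0.0002]))
[0.5648783  0.62776794] [-0.01574008  0.04693871] 0.06384532221534987
```

>>> apply_moves --linear '[[0, 0, 0.04], [0, 0, 0.08], [0, 0, 0.11], [0, 0, 0.12], [0, 0, 0.12]]' --delta_rot '[[0, 0, 0], [0, 0, 0], [0, 0, 0], [0, 0, 0], [0, 0, 0]]'

```text
clock: 23.93
position: [0.5733, 0.171, 0.039]
tool_rot: [-3.142, -0.0, 0.263]
force: [0.3, -0.2, -1.2]
grip_width: 0.063
finger_force: 28.1
```

>>> apply_moves --linear '[[0, 0, 0.002], [0, 0, 0.005], [0, 0, 0.007], [0, 0, 0.007], [0, 0, 0.007]]' --delta_rot '[[0, 0, 0], [0, 0, 0], [0, 0, 0], [0, 0, 0], [0, 0, 0]]'

```text
clock: 24.35
position: [0.5733, 0.171, 0.0383]
tool_rot: [-3.142, -0.0, 0.263]
force: [-1.2, 0.0, -1.2]
grip_width: 0.0632
finger_force: 28.1
```

>>> apply_moves --linear '[[0, 0, 0.002], [0, 0, 0.005], [0, 0, 0.007], [0, 0, 0.007], [0, 0, 0.007]]' --delta_rot '[[0, 0, 0], [0, 0, 0], [0, 0, 0], [0, 0, 0], [0, 0, 0]]'

```text
clock: 24.77
position: [0.5733, 0.171, 0.0375]
tool_rot: [-3.142, 0.0, 0.263]
force: [0.1, -0.1, -0.7]
grip_width: 0.063
finger_force: 28.1
```

>>> apply_moves --linear '[[0, 0, 0.002], [0, 0, 0.005], [0, 0, 0.007], [0, 0, 0.007], [0, 0, 0.007]]' --delta_rot '[[0, 0, 0], [0, 0, 0], [0, 0, 0], [0, 0, 0], [0, 0, 0]]'

```text
clock: 25.18
position: [0.5733, 0.171, 0.0368]
tool_rot: [-3.142, 0.0, 0.263]
force: [0.4, -0.4, -0.2]
grip_width: 0.0629
finger_force: 28.1
```

>>> apply_moves --linear '[[0, 0, 0.002], [0, 0, 0.005], [0, 0, 0.005], [0, 0, 0.005], [0, 0, 0.005]]' --delta_rot '[[0, 0, 0], [0, 0, 0], [0, 0, 0], [0, 0, 0], [0, 0, 0]]'

```text
clock: 25.6
position: [0.5733, 0.171, 0.0363]
tool_rot: [-3.142, -0.0, 0.263]
force: [-0.5, -0.6, 0.3]
grip_width: 0.0629
finger_force: 28.2
```

>>> apply_moves --linear '[[0.01, 0, 0], [0.02, 0, 0], [0.03, 0, 0], [0.04, 0, 0], [0.05, 0, 0]]' --delta_rot '[[0, 0, 0], [0, 0, 0], [0, 0, 0], [0, 0, 0], [0, 0, 0]]'

```text
clock: 26.02
position: [0.5781, 0.1724, 0.0363]
tool_rot: [-3.142, 0.0, 0.263]
force: [-2.0, -1.2, 3.9]
grip_width: 0.063
finger_force: 28.5
```

>>> apply_moves --linear '[[0.002, 0, 0], [0.004, 0, 0], [0.006, 0, 0], [0.007, 0, 0], [0.007, 0, 0]]' --delta_rot '[[0, 0, 0], [0, 0, 0], [0, 0, 0], [0, 0, 0], [0, 0, 0]]'

```text
clock: 26.43
position: [0.5788, 0.1725, 0.0363]
tool_rot: [-3.142, -0.0, 0.263]
force: [-2.4, -0.9, 3.7]
grip_width: 0.0632
finger_force: 28.5
```

>>> apply_moves --linear '[[0.002, 0, 0], [0.004, 0, 0], [0.006, 0, 0], [0.007, 0, 0], [0.007, 0, 0]]' --delta_rot '[[0, 0, 0], [0, 0, 0], [0, 0, 0], [0, 0, 0], [0, 0, 0]]'

```text
clock: 26.85
position: [0.5795, 0.1727, 0.0363]
tool_rot: [-3.142, 0.0, 0.263]
force: [-2.4, -1.1, 4.2]
grip_width: 0.0631
finger_force: 28.6
```

>>> apply_moves --linear '[[0.002, 0, 0], [0.004, 0, 0], [0.006, 0, 0], [0.006, 0, 0], [0.006, 0, 0]]' --delta_rot '[[0, 0, 0], [0, 0, 0], [0, 0, 0], [0, 0, 0], [0, 0, 0]]'

```text
clock: 27.27
position: [0.5801, 0.1729, 0.0363]
tool_rot: [-3.142, -0.0, 0.263]
force: [-3.4, -0.9, 4.7]
grip_width: 0.0628
finger_force: 28.7
```

>>> apply_moves --linear '[[0.002, 0, 0], [0.004, 0, 0], [0.006, 0, 0], [0.006, 0, 0], [0.006, 0, 0]]' --delta_rot '[[0, 0, 0], [0, 0, 0], [0, 0, 0], [0, 0, 0], [0, 0, 0]]'

```text
clock: 27.68
position: [0.5806, 0.173, 0.0363]
tool_rot: [-3.142, 0.0, 0.263]
force: [-3.7, -1.0, 5.5]
grip_width: 0.0631
finger_force: 28.7
```

>>> apply_moves --linear '[[0.002, 0, 0], [0.004, 0, 0], [0.006, 0, 0], [0.006, 0, 0], [0.006, 0, 0]]' --delta_rot '[[0, 0, 0], [0, 0, 0], [0, 0, 0], [0, 0, 0], [0, 0, 0]]'

```text
clock: 28.1
position: [0.5807, 0.173, 0.0363]
tool_rot: [3.141, 0.001, 0.263]
force: [-7.5, -2.4, 8.6]
grip_width: 0.0635
finger_force: 29.1
```

>>> apply_moves --linear '[[0, 0, 0], [0, 0, 0], [0, 0, 0], [0, 0, 0], [0, 0, 0]]' --delta_rot '[[0, 0, 0], [0, 0, 0], [0, 0, 0], [0, 0, 0], [0, 0, 0]]' --gripper 0.7

```text
clock: 28.52
position: [0.5813, 0.1732, 0.0363]
tool_rot: [-3.142, -0.0, 0.263]
force: [0.1, 0.4, 0.1]
grip_width: 0.0728
finger_force: 0.0
```

>>> apply_moves --linear '[[0, 0, -0.1], [0, 0, -0.2], [0, 0, -0.3], [0, 0, -0.4], [0, 0, -0.5]]' --delta_rot '[[0, 0, 0], [0, 0, 0], [0, 0, 0], [0, 0, 0], [0, 0, 0]]'

```text
clock: 28.93
position: [0.5815, 0.1732, 0.0879]
tool_rot: [-3.142, -0.001, 0.263]
force: [-0.3, -0.5, 0.1]
grip_width: 0.0729
finger_force: 0.0
```

>>> apply_moves --linear '[[0, 0.1, 0], [0, 0.25, 0], [0, 0.4, 0], [0, 0.6, 0], [0, 0.6, 0]]' --delta_rot '[[0, 0, 0], [0, 0, 0], [0, 0, 0], [0, 0, 0], [0, 0, 0]]' --gripper -1

```text
clock: 29.35
position: [0.5979, 0.1099, 0.0862]
tool_rot: [3.139, 0.0, 0.259]
force: [-0.4, -1.5, -1.1]
grip_width: 0.0118
finger_force: 0.0
```

>>> apply_moves --linear '[[0, 0, 0.1], [0, 0, 0.2], [0, 0, 0.3], [0, 0, 0.38], [0, 0, 0.42]]' --delta_rot '[[0, 0, 0], [0, 0, 0], [0, 0, 0], [0, 0, 0], [0, 0, 0]]'

```text
clock: 29.77
position: [0.5959, 0.1157, 0.0424]
tool_rot: [-3.141, 0.002, 0.264]
force: [-0.4, 0.4, 0.7]
grip_width: -0.0
finger_force: 0.0
```

Run:
```python
from h import *
s=monitor.observe();print(s['clock'],s['position'],uv(s['position']),s['force'],s['grip_width'])
p,W=cloud("wrist");np.savez("w9.npz",p=p,W=W)
h=cv2.cvtColor(p,cv2.COLOR_RGB2HSV);m=((h[...,0]<6)|(h[...,0]>174))&(h[...,1]>150)&(W[...,2]<.09)
b=biggest(m)[0];u,v=uv(W);print(b.sum(),np.nanpercentile(u[b],[1,99]),np.nanpercentile(v[b],[1,99]),np.nanmedian(W[b][:,2]))
cv2.imwrite("pics/w9.png",cv2.resize(p[:,:,::-1],(640,480)))
```

```text
29.7667 [0.59590573 0.11567626 0.04240585] (np.float64(0.6055314137257606), np.float64(-0.042618537531731907)) [-0.44694506  0.36294218  0.70486612] -1.3686279499812843e-05
8964 [0.57379132 0.63017068] [-0.0160555   0.04707147] 0.050669467022369116
```

View pics/w9.png

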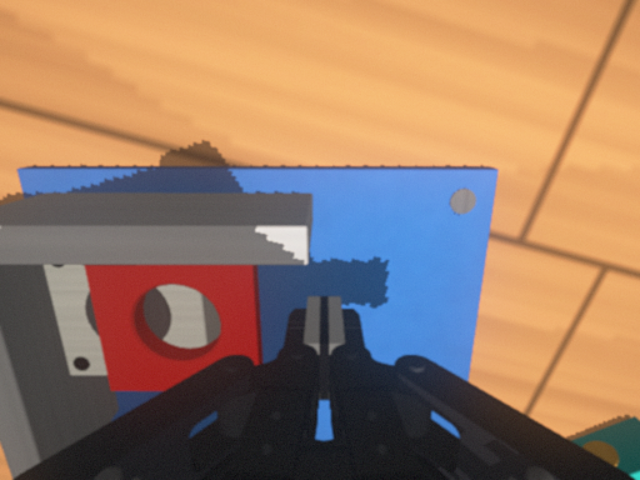

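The wrist view shows the spacer flat on the body and flush under the +x fence, with its -y edge at x≈260 and the shut fingers at 325. I'll push towards +y.

>>> apply_moves --linear '[[0, -0.04, 0], [0, -0.08, 0], [0, -0.12, 0], [0, -0.16, 0], [0, -0.2, 0]]' --delta_rot '[[0, 0, 0], [0, 0, 0], [0, 0, 0], [0, 0, 0], [0, 0, 0]]'

```text
clock: 30.23
position: [0.5917, 0.1352, 0.0447]
tool_rot: [-3.142, -0.001, 0.264]
force: [-0.3, -0.2, -0.7]
grip_width: 0.0002
finger_force: 0.0
```

>>> apply_moves --linear '[[0, -0.03, 0], [0, -0.06, 0], [0, -0.09, 0], [0, -0.12, 0], [0, -0.14, 0]]' --delta_rot '[[0, 0, 0], [0, 0, 0], [0, 0, 0], [0, 0, 0], [0, 0, 0]]'

```text
clock: 30.65
position: [0.5879, 0.1484, 0.0444]
tool_rot: [-3.142, -0.0, 0.263]
force: [-0.0, -0.8, 0.6]
grip_width: 0.0002
finger_force: 0.5
```

>>> apply_moves --linear '[[0, -0.002, 0], [0, -0.004, 0], [0, -0.006, 0], [0, -0.008, 0], [0, -0.01, 0]]' --delta_rot '[[0, 0, 0], [0, 0, 0], [0, 0, 0], [0, 0, 0], [0, 0, 0]]'

```text
clock: 31.07
position: [0.5877, 0.1489, 0.0443]
tool_rot: [-3.142, 0.0, 0.263]
force: [-0.1, -0.6, -1.0]
grip_width: -0.0001
finger_force: 0.2
```

>>> apply_moves --linear '[[0, -0.004, 0], [0, -0.008, 0], [0, -0.012, 0], [0, -0.016, 0], [0, -0.02, 0]]' --delta_rot '[[0, 0, 0], [0, 0, 0], [0, 0, 0], [0, 0, 0], [0, 0, 0]]'

```text
clock: 31.48
position: [0.5872, 0.151, 0.0443]
tool_rot: [3.142, -0.0, 0.263]
force: [-0.6, -0.2, -0.3]
grip_width: -0.0002
finger_force: 0.2
```

>>> apply_moves --linear '[[0, -0.002, 0], [0, -0.004, 0], [0, -0.006, 0], [0, -0.007, 0], [0, -0.007, 0]]' --delta_rot '[[0, 0, 0], [0, 0, 0], [0, 0, 0], [0, 0, 0], [0, 0, 0]]'

```text
clock: 31.9
position: [0.587, 0.1516, 0.0443]
tool_rot: [-3.142, 0.0, 0.263]
force: [-0.5, 0.8, -0.5]
grip_width: -0.0
finger_force: 0.1
```

>>> apply_moves --linear '[[0, -0.002, 0], [0, -0.004, 0], [0, -0.006, 0], [0, -0.007, 0], [0, -0.007, 0]]' --delta_rot '[[0, 0, 0], [0, 0, 0], [0, 0, 0], [0, 0, 0], [0, 0, 0]]'

```text
clock: 32.32
position: [0.5868, 0.1523, 0.0443]
tool_rot: [-3.142, 0.0, 0.263]
force: [-0.3, -0.5, 0.7]
grip_width: -0.0001
finger_force: 0.1
```

>>> apply_moves --linear '[[0, -0.002, 0], [0, -0.004, 0], [0, -0.006, 0], [0, -0.007, 0], [0, -0.007, 0]]' --delta_rot '[[0, 0, 0], [0, 0, 0], [0, 0, 0], [0, 0, 0], [0, 0, 0]]'

```text
clock: 32.73
position: [0.5867, 0.153, 0.0443]
tool_rot: [-3.142, 0.0, 0.263]
force: [0.3, 0.3, 0.1]
grip_width: 0.0001
finger_force: 0.1
```

>>> apply_moves --linear '[[0, -0.002, 0], [0, -0.004, 0], [0, -0.006, 0], [0, -0.007, 0], [0, -0.007, 0]]' --delta_rot '[[0, 0, 0], [0, 0, 0], [0, 0, 0], [0, 0, 0], [0, 0, 0]]'

```text
clock: 33.15
position: [0.5865, 0.1537, 0.0443]
tool_rot: [-3.142, -0.0, 0.263]
force: [0.8, 0.9, -0.3]
grip_width: 0.0001
finger_force: 0.2
```

>>> apply_moves --linear '[[0, -0.002, 0], [0, -0.004, 0], [0, -0.006, 0], [0, -0.007, 0], [0, -0.007, 0]]' --delta_rot '[[0, 0, 0], [0, 0, 0], [0, 0, 0], [0, 0, 0], [0, 0, 0]]'

```text
clock: 33.57
position: [0.5863, 0.1544, 0.0443]
tool_rot: [-3.142, -0.0, 0.263]
force: [0.5, -0.9, 0.1]
grip_width: -0.0
finger_force: 0.2
```

```bash
cat >> h.py <<'E'
def redb(p,W,zlo=.045,zhi=.056):
    h=cv2.cvtColor(p,cv2.COLOR_RGB2HSV);m=((h[...,0]<6)|(h[...,0]>174))&(h[...,1]>150)&(W[...,2]<zhi)&(W[...,2]>zlo)
    b=biggest(m)[0];u,v=uv(W);UV=np.stack([u[b],v[b]],-1)
    print(b.sum(),rect(UV),np.nanpercentile(u[b],[.5,99.5]).round(4),np.nanpercentile(v[b],[.5,99.5]).round(4),np.nanmedian(W[b][:,2]).round(4))
E
python3 - <<'E'
from h import *
s=monitor.observe();print(s['clock'],uv(s['position']),s['force'])
p,W=cloud("wrist");np.savez("w10.npz",p=p,W=W);redb(p,W)
cv2.imwrite("pics/w10.png",cv2.resize(p[:,:,::-1],(640,480)))
E
```

```text
33.5667 (np.float64(0.6062622463283805), np.float64(-0.002740501350120328)) [ 0.54208771 -0.88346883  0.07565756]
6556 (array([601.5,  35.2]), array([58.8, 64.2]), 0.0014) [0.5749 0.6304] [0.0037 0.0668] 0.0507
```

>>> apply_moves --linear '[[0, -0.008, 0], [0, -0.016, 0], [0, -0.024, 0], [0, -0.032, 0], [0, -0.038, 0]]' --delta_rot '[[0, 0, 0], [0, 0, 0], [0, 0, 0], [0, 0, 0], [0, 0, 0]]'

```text
clock: 34.03
position: [0.5853, 0.1582, 0.0443]
tool_rot: [-3.142, -0.0, 0.263]
force: [-0.4, -0.6, -0.5]
grip_width: -0.0001
finger_force: 0.3
```

>>> apply_moves --linear '[[0, -0.002, 0], [0, -0.004, 0], [0, -0.006, 0], [0, -0.007, 0], [0, -0.007, 0]]' --delta_rot '[[0, 0, 0], [0, 0, 0], [0, 0, 0], [0, 0, 0], [0, 0, 0]]'

```text
clock: 34.45
position: [0.5851, 0.1587, 0.0443]
tool_rot: [-3.142, 0.0, 0.263]
force: [-0.1, -1.5, -0.5]
grip_width: 0.0001
finger_force: 0.2
```

>>> apply_moves --linear '[[0, -0.002, 0], [0, -0.004, 0], [0, -0.006, 0], [0, -0.007, 0], [0, -0.007, 0]]' --delta_rot '[[0, 0, 0], [0, 0, 0], [0, 0, 0], [0, 0, 0], [0, 0, 0]]'

```text
clock: 34.87
position: [0.585, 0.1592, 0.0443]
tool_rot: [3.141, 0.0, 0.263]
force: [1.3, -1.4, 0.3]
grip_width: -0.0001
finger_force: 1.0
```

>>> apply_moves --linear '[[0, -0.002, 0], [0, -0.004, 0], [0, -0.006, 0], [0, -0.006, 0], [0, -0.006, 0]]' --delta_rot '[[0, 0, 0], [0, 0, 0], [0, 0, 0], [0, 0, 0], [0, 0, 0]]'

```text
clock: 35.28
position: [0.585, 0.1593, 0.0443]
tool_rot: [3.141, 0.0, 0.263]
force: [1.8, -5.3, 0.8]
grip_width: -0.0002
finger_force: 2.8
```

>>> apply_moves --linear '[[0, -0.002, 0], [0, -0.004, 0], [0, -0.004, 0], [0, -0.004, 0], [0, -0.004, 0]]' --delta_rot '[[0, 0, 0], [0, 0, 0], [0, 0, 0], [0, 0, 0], [0, 0, 0]]'

```text
clock: 35.7
position: [0.585, 0.1593, 0.0443]
tool_rot: [3.141, 0.0, 0.263]
force: [1.7, -7.5, 0.5]
grip_width: -0.0
finger_force: 3.6
```

Run:
```python
from h import *
s=monitor.observe();print(s['clock'],uv(s['position']),s['force'],s['finger_force'])
p,W=cloud("wrist");redb(p,W)
```

```text
35.7 (np.float64(0.6062637701765377), np.float64(0.0023928353915898815)) [ 1.70334975 -7.48585387  0.51630894] 3.5649579763412476
6567 (array([600.3,  40.2]), array([61. , 64.3]), 0.0054) [0.5752 0.6304] [0.0087 0.0716] 0.0507
```

>>> apply_moves --linear '[[0, 0.05, 0], [0, 0.15, 0], [0, 0.2, -0.2], [0, 0.2, -0.5], [0, 0.2, -0.8]]' --delta_rot '[[0, 0, 0], [0, 0, 0], [0, 0, 0], [0, 0, 0], [0, 0, 0]]'

```text
clock: 36.17
position: [0.5895, 0.1399, 0.1247]
tool_rot: [-3.141, 0.002, 0.263]
force: [0.9, 0.5, 0.4]
grip_width: 0.0003
finger_force: 0.0
```

>>> apply_moves --linear '[[-0.2, 0, -0.1], [-0.4, 0, -0.3], [-0.6, 0, -0.4], [-0.85, 0, -0.4], [-0.85, 0, -0.4]]' --delta_rot '[[0, 0, 0], [0, 0, 0], [0, 0, 0], [0, 0, 0], [0, 0, 0]]' --gripper 0

```text
clock: 36.58
position: [0.5048, 0.1172, 0.165]
tool_rot: [3.141, 0.001, 0.263]
force: [1.8, 0.3, -0.4]
grip_width: 0.0429
finger_force: 0.0
```

>>> apply_moves --linear '[[0, 0, 0], [0, 0, 0], [0, 0, 0], [0, 0, 0], [0, 0, 0]]' --delta_rot '[[0, 0, 0], [0, 0, 0], [0, 0, 0], [0, 0, 0], [0, 0, 0]]'

```text
clock: 37.0
position: [0.5081, 0.119, 0.164]
tool_rot: [-3.141, 0.0, 0.263]
force: [0.1, -0.1, -0.2]
grip_width: 0.0427
finger_force: 0.0
```

Run:
```python
from h import *
s=monitor.observe();print(s['clock'],s['position'],uv(s['position']),s['tool_rot'])
p,W=cloud("wrist");np.savez("w11.npz",p=p,W=W);redb(p,W)
u,v=uv(W);Z=W[...,2]
f=biggest((Z>.061)&(Z<.072)&(u>.5)&(u<.66)&(v>-.06)&(v<.1))[0];print(rect(np.stack([u[f],v[f]],-1)))
meas(p,W,['blue'])
print(go([.6196,-.240,.16],.263))
```

```text
37.0 [0.50808272 0.1189754  0.16398804] (np.float64(0.5215599832648404), np.float64(-0.016684708550430763)) [-3.14136430e+00  3.54212710e-04  2.63381805e-01]
5358 (array([604.3,  40.3]), array([64.2, 64.4]), 0.0015) [0.573  0.6363] [0.0083 0.0719] 0.0507
(array([588.4,  24.7]), array([123.6, 124.4]), 0.0028)
blue 34782 (array([536.9, 130. ]), array([217.4, 217.2]), 0.2616) 0.0107
(array([0.143, 3.756, 0.039]), array([-0.0001,  0.0002,  0.0002]))
```

Run:
```python
from h import *
p,W=cloud("top");X,Y,Z=W[...,0],W[...,1],W[...,2]
m=(Z>.03)&(Z<.2)&(X>.4)&(X<.8)&(Y<-.1)&(Y>-.5)
for b in biggest(m)[:6]: print(b.sum(),rect(W[b][:,:2]),Z[b].max().round(3))
s=monitor.observe();print(s['qpos'].round(3))
meas(p,W,['disc','boss','blue']);print(go([.6196,-.240,.16],-.6))
```

```text
585 (array([ 506.5, -454.6]), array([69.8, 66.4]), 0.3433) 0.175
523 (array([ 779.7, -479.6]), array([41.7, 39.5]), 0.0348) 0.2
336 (array([ 684.8, -401.3]), array([57.4, 59.5]), -0.4533) 0.083
311 (array([ 753.8, -169.1]), array([64.7, 59.9]), -0.337) 0.129
46 (array([ 504. , -109.2]), array([24.4, 42.8]), 0.7506) 0.038
[-0.11   0.461 -0.308  1.924  0.192  0.785 -1.832]
blue 871 (array([555.9,  55.3]), array([216.7,  63. ]), 0.2768) 0.0101
disc 197 (array([ 620. , -241.6]), array([59.5, 58.2]), 0.0296) 0.0104
boss 27 (array([ 621.7, -241.6]), array([21.3, 17.8]), -0.0171) 0.0201
boss 16 (array([ 728.3, -186.2]), array([ 8.4, 43.8]), 0.4796) 0.0194
(array([0.144, 3.756, 0.04 ]), array([0.000e+00, 2.000e-04, 4.123e-01]))
```

>>> apply_moves --linear '[[-0.05, 0.15, 0], [-0.1, 0.35, 0], [-0.15, 0.6, 0], [-0.2, 0.8, 0], [-0.2, 1, 0]]' --delta_rot '[[0, 0, 0], [0, 0, 0], [0, 0, 0], [0, 0, 0], [0, 0, 0]]'

```text
clock: 37.52
position: [0.5141, 0.0158, 0.1642]
tool_rot: [3.141, 0.001, 0.263]
force: [0.7, 0.3, -0.7]
grip_width: 0.0427
finger_force: 0.0
```

>>> apply_moves --linear '[[-0.05, 0.2, 0], [-0.1, 0.4, 0], [-0.15, 0.6, 0], [-0.2, 0.8, 0], [-0.2, 1, 0]]' --delta_rot '[[0, 0, 0], [0, 0, 0], [0, 0, 0], [0, 0, 0], [0, 0, 0]]'

```text
clock: 37.93
position: [0.5208, -0.0859, 0.1643]
tool_rot: [-3.142, 0.001, 0.263]
force: [0.7, 0.2, 0.3]
grip_width: 0.0427
finger_force: 0.0
```

>>> apply_moves --linear '[[-0.05, 0.2, 0], [-0.1, 0.4, 0], [-0.15, 0.6, 0], [-0.15, 0.8, 0], [-0.15, 1, 0]]' --delta_rot '[[0, 0, 0], [0, 0, 0], [0, 0, 0], [0, 0, 0], [0, 0, 0]]'

```text
clock: 38.35
position: [0.5328, -0.1862, 0.1642]
tool_rot: [-3.142, 0.0, 0.263]
force: [0.8, -0.0, -0.3]
grip_width: 0.0424
finger_force: 0.0
```

>>> apply_moves --linear '[[0.05, 0.2, 0], [0.1, 0.4, 0], [0.1, 0.6, 0], [0.1, 0.7, 0], [0.1, 0.7, 0]]' --delta_rot '[[0, 0, 0.03], [0, 0, 0.06], [0, 0, 0.1], [0, 0, 0.126], [0, 0, 0.126]]'

```text
clock: 38.77
position: [0.5608, -0.2524, 0.1639]
tool_rot: [3.141, 0.0, -0.006]
force: [-0.5, 0.2, -0.3]
grip_width: 0.0426
finger_force: 0.0
```

Run:
```python
from h import *
s=monitor.observe();print(s['clock'],s['position'],s['tool_rot'],s['qpos'].round(2))
p,W=cloud("wrist");meas(p,W,['disc','boss'])
print(go([.6196,-.240,.0107],0))
```

```text
38.7667 [ 0.56078507 -0.25243489  0.16386577] [ 3.14075498e+00  2.55175223e-04 -6.11249814e-03] [ 0.45  0.58 -0.18  1.68  0.13  0.88 -1.36]
disc 3142 (array([ 620.2, -240.4]), array([62.5, 62.4]), 0.4347) 0.0107
boss 444 (array([ 619.7, -240.2]), array([20.3, 20.6]), -0.0148) 0.0207
boss 216 (array([ 527. , -116.2]), array([47.9,  2.2]), 0.7549) 0.0201
(array([ 0.59 , -0.108,  1.531]), array([ 0.    ,  0.0003, -0.0006]))
```

>>> apply_moves --linear '[[0.15, -0.03, 0], [0.35, -0.08, 0.1], [0.5, -0.12, 0.3], [0.59, -0.12, 0.5], [0.59, -0.12, 0.7]]' --delta_rot '[[0, 0, 0], [0, 0, 0], [0, 0, 0], [0, 0, 0], [0, 0, 0]]'

```text
clock: 39.23
position: [0.6215, -0.2359, 0.0934]
tool_rot: [-3.141, -0.001, 0.004]
force: [-0.0, 0.1, -0.1]
grip_width: 0.0427
finger_force: 0.0
```

>>> apply_moves --linear '[[0, 0, 0.2], [0, 0, 0.4], [0, 0, 0.6], [0, 0, 0.75], [0, 0, 0.82]]' --delta_rot '[[0, 0, 0], [0, 0, 0], [0, 0, 0], [0, 0, 0], [0, 0, 0]]'

```text
clock: 39.65
position: [0.6188, -0.2369, 0.0102]
tool_rot: [-3.14, 0.002, 0.002]
force: [-0.5, 0.3, -0.1]
grip_width: 0.0427
finger_force: 0.0
```

>>> apply_moves --linear '[[0, 0, 0], [0, 0, 0], [0, 0, 0], [0, 0, 0], [0, 0, 0]]' --delta_rot '[[0, 0, 0], [0, 0, 0], [0, 0, 0], [0, 0, 0], [0, 0, 0]]' --gripper -0.8 --force 25

```text
clock: 40.07
position: [0.6201, -0.2382, 0.0131]
tool_rot: [3.141, -0.001, -0.001]
force: [-0.5, -0.8, -1.5]
grip_width: 0.0202
finger_force: 24.5
```

>>> apply_moves --linear '[[0, 0, 0], [0, 0, 0], [0, 0, 0], [0, 0, 0], [0, 0, 0]]' --delta_rot '[[0, 0, 0], [0, 0, 0], [0, 0, 0], [0, 0, 0], [0, 0, 0]]' --force 40

```text
clock: 40.48
position: [0.6199, -0.2383, 0.0127]
tool_rot: [3.141, -0.001, -0.001]
force: [-0.8, -0.5, 5.7]
grip_width: 0.0194
finger_force: 39.9
```

>>> apply_moves --linear '[[0, 0, -0.1], [0, 0, -0.3], [0, 0, -0.5], [0, 0, -0.75], [0, 0, -1]]' --delta_rot '[[0, 0, 0], [0, 0, 0], [0, 0, 0], [0, 0, 0], [0, 0, 0]]'

```text
clock: 40.9
position: [0.6193, -0.2379, 0.1135]
tool_rot: [-3.141, 0.001, -0.0]
force: [0.0, 0.2, -1.9]
grip_width: 0.0195
finger_force: 39.3
```

>>> apply_moves --linear '[[-0.05, -0.1, -0.1], [-0.1, -0.3, -0.2], [-0.15, -0.5, -0.2], [-0.2, -0.75, -0.2], [-0.2, -1, -0.2]]' --delta_rot '[[0, 0, 0], [0, 0, 0], [0, 0, 0], [0, 0, 0], [0, 0, 0]]'

```text
clock: 41.32
position: [0.5982, -0.1368, 0.1323]
tool_rot: [-3.142, 0.001, -0.001]
force: [0.2, 0.3, -1.4]
grip_width: 0.0196
finger_force: 39.4
```

Run:
```python
from h import *
s=monitor.observe();print(s['clock'],s['position'],s['tool_rot'],s['force'],s['grip_width'],s['finger_force'])
print(go([.5676,.1880,.0675],.263))
```

```text
41.3167 [ 0.59815421 -0.1368477   0.13228816] [-3.14152909e+00  8.93221516e-04 -1.18285058e-03] [ 0.20318047  0.25807626 -1.39008406] 0.019601932531448662 39.36045169830322
(array([-0.309, -3.248,  0.648]), array([-1.000e-04,  4.000e-04, -1.261e-01]))
```

>>> apply_moves --linear '[[-0.02, -0.2, 0], [-0.04, -0.4, 0], [-0.06, -0.6, 0], [-0.08, -0.8, 0], [-0.1, -1, 0]]' --delta_rot '[[0, 0, 0], [0, 0, 0], [0, 0, 0], [0, 0, 0], [0, 0, 0]]'

```text
clock: 41.73
position: [0.5888, -0.0365, 0.1321]
tool_rot: [-3.141, 0.001, -0.0]
force: [0.5, 0.1, -2.0]
grip_width: 0.0194
finger_force: 39.4
```

>>> apply_moves --linear '[[-0.02, -0.2, 0], [-0.04, -0.4, 0], [-0.06, -0.6, 0], [-0.08, -0.8, 0], [-0.1, -1, 0]]' --delta_rot '[[0, 0, 0], [0, 0, 0], [0, 0, 0], [0, 0, 0], [0, 0, 0]]'

```text
clock: 42.15
position: [0.5787, 0.0633, 0.1321]
tool_rot: [-3.142, 0.001, -0.0]
force: [0.2, -0.3, -1.9]
grip_width: 0.019
finger_force: 39.4
```

>>> apply_moves --linear '[[-0.02, -0.2, 0], [-0.04, -0.4, 0], [-0.06, -0.6, 0], [-0.08, -0.8, 0], [-0.1, -0.95, 0]]' --delta_rot '[[0, 0, 0], [0, 0, 0], [0, 0, 0], [0, 0, 0], [0, 0, 0]]'

```text
clock: 42.57
position: [0.5686, 0.1592, 0.1321]
tool_rot: [-3.141, 0.001, 0.001]
force: [1.4, 0.3, -1.9]
grip_width: 0.0196
finger_force: 39.4
```

>>> apply_moves --linear '[[0, -0.1, 0], [0, -0.2, 0], [0, -0.3, 0], [0, -0.3, 0], [0, -0.3, 0]]' --delta_rot '[[0, 0, -0.03], [0, 0, -0.06], [0, 0, -0.1], [0, 0, -0.126], [0, 0, -0.126]]'

```text
clock: 42.98
position: [0.5689, 0.1878, 0.132]
tool_rot: [-3.141, 0.001, 0.268]
force: [1.0, -0.6, -2.7]
grip_width: 0.0195
finger_force: 39.4
```

>>> apply_moves --linear '[[0, 0, 0.1], [0, 0, 0.25], [0, 0, 0.4], [0, 0, 0.5], [0, 0, 0.55]]' --delta_rot '[[0, 0, 0], [0, 0, 0], [0, 0, 0], [0, 0, 0], [0, 0, 0]]'

```text
clock: 43.4
position: [0.5689, 0.1863, 0.0754]
tool_rot: [3.141, 0.002, 0.262]
force: [-0.2, -0.2, -1.1]
grip_width: 0.0195
finger_force: 39.4
```

Run:
```python
from h import *
s=monitor.observe();print(s['clock'],s['position'],uv(s['position']),s['tool_rot'],s['force'],s['grip_width'],s['finger_force'])
print(go([.5676,.1880,.0635],.263))
p,W=cloud("wrist");np.savez("w12.npz",p=p,W=W);cv2.imwrite("pics/w12.png",cv2.resize(p[:,:,::-1],(640,480)))
```

```text
43.4 [0.56894266 0.18634309 0.07540741] (np.float64(0.5977921053683054), np.float64(0.03262048324994127)) [3.14124523e+00 2.28875994e-03 2.61722969e-01] [-0.16641544 -0.23251092 -1.12020568] 0.019488347276548416 39.35226380825043
(array([-0.008, -0.02 ,  0.119]), array([ 0.0002,  0.0011, -0.0006]))
```

View pics/w12.png

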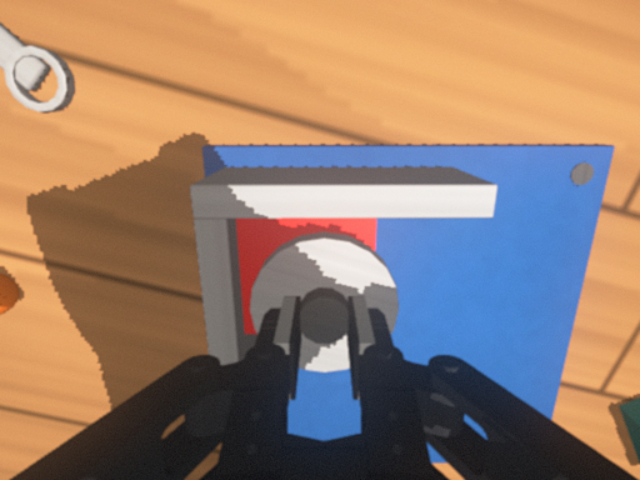

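The wrist view shows the disc held level by its boss (325,310) over the red spacer, clear of both fences. I'll lower it.

>>> apply_moves --linear '[[0, 0, 0.04], [0, 0, 0.08], [0, 0, 0.11], [0, 0, 0.12], [0, 0, 0.12]]' --delta_rot '[[0, 0, 0], [0, 0, 0], [0, 0, 0], [0, 0, 0], [0, 0, 0]]'

```text
clock: 43.87
position: [0.5699, 0.1869, 0.0653]
tool_rot: [-3.142, 0.0, 0.263]
force: [-0.3, -0.3, -1.8]
grip_width: 0.0193
finger_force: 39.4
```

>>> apply_moves --linear '[[0, 0, 0.002], [0, 0, 0.005], [0, 0, 0.007], [0, 0, 0.007], [0, 0, 0.007]]' --delta_rot '[[0, 0, 0], [0, 0, 0], [0, 0, 0], [0, 0, 0], [0, 0, 0]]'

```text
clock: 44.28
position: [0.57, 0.1869, 0.0647]
tool_rot: [-3.142, -0.0, 0.263]
force: [-0.3, -0.7, -1.5]
grip_width: 0.0193
finger_force: 39.4
```

>>> apply_moves --linear '[[0, 0, 0.002], [0, 0, 0.005], [0, 0, 0.007], [0, 0, 0.007], [0, 0, 0.007]]' --delta_rot '[[0, 0, 0], [0, 0, 0], [0, 0, 0], [0, 0, 0], [0, 0, 0]]'

```text
clock: 44.7
position: [0.5699, 0.1869, 0.0639]
tool_rot: [-3.142, 0.0, 0.263]
force: [-0.2, 0.9, -2.5]
grip_width: 0.0193
finger_force: 39.4
```

>>> apply_moves --linear '[[0, 0, 0.002], [0, 0, 0.005], [0, 0, 0.007], [0, 0, 0.007], [0, 0, 0.007]]' --delta_rot '[[0, 0, 0], [0, 0, 0], [0, 0, 0], [0, 0, 0], [0, 0, 0]]'

```text
clock: 45.12
position: [0.5699, 0.1869, 0.0632]
tool_rot: [-3.142, 0.0, 0.263]
force: [-0.7, 0.0, -2.2]
grip_width: 0.0192
finger_force: 39.4
```

>>> apply_moves --linear '[[0, 0, 0.002], [0, 0, 0.004], [0, 0, 0.004], [0, 0, 0.004], [0, 0, 0.004]]' --delta_rot '[[0, 0, 0], [0, 0, 0], [0, 0, 0], [0, 0, 0], [0, 0, 0]]'

```text
clock: 45.53
position: [0.5699, 0.1869, 0.0628]
tool_rot: [-3.142, 0.0, 0.263]
force: [-0.8, -0.5, -2.0]
grip_width: 0.0194
finger_force: 39.4
```

>>> apply_moves --linear '[[0, 0, 0.002], [0, 0, 0.004], [0, 0, 0.004], [0, 0, 0.004], [0, 0, 0.004]]' --delta_rot '[[0, 0, 0], [0, 0, 0], [0, 0, 0], [0, 0, 0], [0, 0, 0]]'

```text
clock: 45.95
position: [0.57, 0.1869, 0.0626]
tool_rot: [-3.142, -0.0, 0.263]
force: [-2.2, -1.6, 5.6]
grip_width: 0.0194
finger_force: 40.1
```

>>> apply_moves --linear '[[0, 0, 0.002], [0, 0, 0.004], [0, 0, 0.004], [0, 0, 0.004], [0, 0, 0.004]]' --delta_rot '[[0, 0, 0], [0, 0, 0], [0, 0, 0], [0, 0, 0], [0, 0, 0]]'

```text
clock: 46.37
position: [0.57, 0.1869, 0.0625]
tool_rot: [3.142, -0.0, 0.263]
force: [-4.8, -1.2, 11.7]
grip_width: 0.0191
finger_force: 40.8
```

>>> apply_moves --linear '[[0.01, -0.01, -0.005], [0.02, -0.02, -0.005], [0.03, -0.035, -0.005], [0.035, -0.05, -0.005], [0.045, -0.06, -0.005]]' --delta_rot '[[0, 0, 0], [0, 0, 0], [0, 0, 0], [0, 0, 0], [0, 0, 0]]'

```text
clock: 46.78
position: [0.5729, 0.1935, 0.0626]
tool_rot: [3.141, 0.0, 0.263]
force: [-2.6, -4.7, 6.6]
grip_width: 0.0192
finger_force: 40.2
```

>>> apply_moves --linear '[[0.002, 0, 0], [0.004, 0, 0], [0.006, 0, 0], [0.006, 0, 0], [0.006, 0, 0]]' --delta_rot '[[0, 0, 0], [0, 0, 0], [0, 0, 0], [0, 0, 0], [0, 0, 0]]'

```text
clock: 47.2
position: [0.573, 0.1938, 0.0626]
tool_rot: [3.141, 0.001, 0.263]
force: [-4.1, -3.6, 8.2]
grip_width: 0.0193
finger_force: 40.3
```

>>> apply_moves --linear '[[0.002, 0, 0], [0.004, 0, 0], [0.006, 0, 0], [0.006, 0, 0], [0.006, 0, 0]]' --delta_rot '[[0, 0, 0], [0, 0, 0], [0, 0, 0], [0, 0, 0], [0, 0, 0]]'

```text
clock: 47.62
position: [0.5735, 0.194, 0.0626]
tool_rot: [3.141, 0.001, 0.263]
force: [-5.5, -3.2, 8.8]
grip_width: 0.0193
finger_force: 40.4
```

>>> apply_moves --linear '[[0.002, 0, -0.003], [0.004, 0, -0.003], [0.006, 0, -0.003], [0.006, 0, -0.003], [0.006, 0, -0.003]]' --delta_rot '[[0, 0, 0], [0, 0, 0], [0, 0, 0], [0, 0, 0], [0, 0, 0]]'

```text
clock: 48.03
position: [0.5736, 0.194, 0.0626]
tool_rot: [3.141, 0.002, 0.263]
force: [-6.5, -3.7, 7.0]
grip_width: 0.0191
finger_force: 40.2
```

>>> apply_moves --linear '[[0.002, 0, 0], [0.004, 0, 0], [0.006, 0, 0], [0.006, 0, 0], [0.006, 0, 0]]' --delta_rot '[[0, 0, 0], [0, 0, 0], [0, 0, 0], [0, 0, 0], [0, 0, 0]]'

```text
clock: 48.45
position: [0.5736, 0.194, 0.0626]
tool_rot: [3.141, 0.003, 0.263]
force: [-11.9, -5.1, 10.1]
grip_width: 0.0192
finger_force: 40.6
```

>>> apply_moves --linear '[[0, -0.002, 0], [0, -0.005, 0], [0, -0.008, 0], [0, -0.01, 0], [0, -0.01, 0]]' --delta_rot '[[0, 0, 0], [0, 0, 0], [0, 0, 0], [0, 0, 0], [0, 0, 0]]'

```text
clock: 48.87
position: [0.5736, 0.1941, 0.0626]
tool_rot: [3.14, 0.003, 0.263]
force: [-9.2, -8.7, 10.4]
grip_width: 0.0193
finger_force: 40.6
```

>>> apply_moves --linear '[[-0.005, 0, -0.003], [-0.01, 0, -0.004], [-0.01, 0, -0.004], [-0.01, 0, -0.004], [-0.01, 0, -0.004]]' --delta_rot '[[0, 0, 0], [0, 0, 0], [0, 0, 0], [0, 0, 0], [0, 0, 0]]'

```text
clock: 49.28
position: [0.5734, 0.1948, 0.0629]
tool_rot: [3.141, 0.001, 0.263]
force: [-3.6, -3.9, -1.3]
grip_width: 0.0192
finger_force: 39.5
```

>>> apply_moves --linear '[[0, -0.002, 0], [0, -0.005, 0], [0, -0.006, 0], [0, -0.006, 0], [0, -0.006, 0]]' --delta_rot '[[0, 0, 0], [0, 0, 0], [0, 0, 0], [0, 0, 0], [0, 0, 0]]'

```text
clock: 49.7
position: [0.5733, 0.1953, 0.0629]
tool_rot: [3.141, 0.001, 0.263]
force: [-3.9, -4.9, 0.1]
grip_width: 0.0195
finger_force: 39.5
```

```bash
cat > dm.py <<'E'
from h import *
from scipy.optimize import least_squares
s=monitor.observe();print(s['clock'],s['position'],uv(s['position']),s['force'],s['tool_rot'])
p,W=cloud("wrist")
u,v=uv(W);Z=W[...,2]
m=(Z>.0575)&(Z<.0635)&(u>.55)&(u<.65)&(v>-.02)&(v<.09)
b=biggest(m)[0]
q=np.stack([u[b],v[b]],-1);hu=cv2.convexHull((q*1000).astype(np.float32))[:,0]
r=least_squares(lambda c:np.hypot(*(hu-c[:2]).T)-c[2],[604,40,32],loss='soft_l1');print(b.sum(),r.x.round(2),np.median(abs(r.fun)).round(2),np.median(Z[b]))
redb(p,W)
f=biggest((Z>.0635)&(Z<.072)&(u>.5)&(u<.66)&(v>-.06)&(v<.1))[0];print(rect(np.stack([u[f],v[f]],-1)))
E
python3 dm.py
```

```text
49.7 [0.57325081 0.19526132 0.06289293] (np.float64(0.6042631671195298), np.float64(0.04011850252106708)) [-3.92969276 -4.88688045  0.11227641] [3.14102426e+00 1.25572691e-03 2.63092573e-01]
5066 [603.67  42.85  34.96] 0.49 0.06081304030943699
362 (array([624.5,  69.1]), array([11. , 22.9]), -0.612) [0.6122 0.631 ] [0.0589 0.0717] 0.0507
(array([615.9,  24.1]), array([ 69.8, 124.3]), 0.0013)
```

>>> apply_moves --linear '[[0, -0.002, 0], [0, -0.005, 0], [0, -0.006, 0], [0, -0.006, 0], [0, -0.006, 0]]' --delta_rot '[[0, 0, 0], [0, 0, 0], [0, 0, 0], [0, 0, 0], [0, 0, 0]]'

```text
clock: 50.17
position: [0.5731, 0.1958, 0.0628]
tool_rot: [3.141, 0.001, 0.263]
force: [-3.9, -4.8, 0.3]
grip_width: 0.0196
finger_force: 39.5
```

>>> apply_moves --linear '[[0, -0.002, 0], [0, -0.005, 0], [0, -0.006, 0], [0, -0.006, 0], [0, -0.006, 0]]' --delta_rot '[[0, 0, 0], [0, 0, 0], [0, 0, 0], [0, 0, 0], [0, 0, 0]]'

```text
clock: 50.58
position: [0.573, 0.1961, 0.0629]
tool_rot: [3.141, 0.001, 0.263]
force: [-4.2, -6.0, -0.2]
grip_width: 0.0195
finger_force: 39.6
```

>>> apply_moves --linear '[[0, -0.002, 0], [0, -0.005, 0], [0, -0.006, 0], [0, -0.006, 0], [0, -0.006, 0]]' --delta_rot '[[0, 0, 0], [0, 0, 0], [0, 0, 0], [0, 0, 0], [0, 0, 0]]'

```text
clock: 51.0
position: [0.573, 0.1961, 0.0629]
tool_rot: [3.14, 0.001, 0.263]
force: [-1.9, -7.7, 0.8]
grip_width: 0.0187
finger_force: 39.7
```

>>> apply_moves --linear '[[0.002, 0, 0], [0.004, 0, 0], [0.004, 0, 0], [0.004, 0, 0], [0.004, 0, 0]]' --delta_rot '[[0, 0, 0], [0, 0, 0], [0, 0, 0], [0, 0, 0], [0, 0, 0]]'

```text
clock: 51.42
position: [0.5731, 0.1961, 0.0629]
tool_rot: [3.14, 0.002, 0.262]
force: [-5.5, -8.5, 2.7]
grip_width: 0.0193
finger_force: 39.9
```

>>> apply_moves --linear '[[0, 0, 0], [0, 0, 0], [0, 0, 0], [0, 0, 0], [0, 0, 0]]' --delta_rot '[[0, 0, 0], [0, 0, 0], [0, 0, 0], [0, 0, 0], [0, 0, 0]]' --gripper -0.3

```text
clock: 51.83
position: [0.5737, 0.1979, 0.0633]
tool_rot: [-3.141, -0.0, 0.264]
force: [-0.2, -0.3, 0.2]
grip_width: 0.03
finger_force: 0.0
```

>>> apply_moves --linear '[[0, 0, -0.05], [0, 0, -0.2], [0, 0, -0.4], [0, 0, -0.6], [0, 0, -0.8]]' --delta_rot '[[0, 0, 0], [0, 0, 0], [0, 0, 0], [0, 0, 0], [0, 0, 0]]'

```text
clock: 52.25
position: [0.5735, 0.1977, 0.1445]
tool_rot: [-3.141, -0.0, 0.263]
force: [0.7, -0.6, 1.0]
grip_width: 0.0302
finger_force: 0.0
```

>>> apply_moves --linear '[[-0.2, 0.2, -0.1], [-0.4, 0.4, -0.2], [-0.6, 0.5, -0.2], [-0.8, 0.5, -0.2], [-0.8, 0.5, -0.2]]' --delta_rot '[[0, 0, 0], [0, 0, 0], [0, 0, 0], [0, 0, 0], [0, 0, 0]]'

```text
clock: 52.67
position: [0.5068, 0.1268, 0.1639]
tool_rot: [3.141, 0.001, 0.262]
force: [1.2, 0.6, 0.9]
grip_width: 0.0299
finger_force: 0.0
```

>>> apply_moves --linear '[[0, 0, 0], [0, 0, 0], [0, 0, 0], [0, 0, 0], [0, 0, 0]]' --delta_rot '[[0, 0, 0], [0, 0, 0], [0, 0, 0], [0, 0, 0], [0, 0, 0]]'

```text
clock: 53.08
position: [0.5096, 0.1288, 0.163]
tool_rot: [-3.141, 0.0, 0.264]
force: [-0.1, 0.7, -0.8]
grip_width: 0.0298
finger_force: 0.0
```

```bash
cat >> dm.py <<'E'
m=(Z>.067)&(Z<.074)&(np.hypot(u-.604,v-.0405)<.016);q=np.stack([u[m],v[m]],-1);print('boss',m.sum(),cv2.minEnclosingCircle((q*1000).astype(np.float32)),(q.mean(0)*1000).round(1))
meas(p,W,['blue']);np.savez("w13.npz",p=p,W=W)
cv2.imwrite("pics/w13.png",cv2.resize(p[:,:,::-1],(800,600)))
E
python3 dm.py
```

```text
53.0833 [0.50957444 0.12882006 0.16301464] (np.float64(0.5255506907301002), np.float64(-0.007562375525646328)) [-0.06203935  0.70985158 -0.78850085] [-3.14140766e+00  1.61426796e-04  2.63626341e-01]
5293 [597.14  53.1   44.64] 1.34 0.060699489247967864
277 (array([628.7,  12.8]), array([32. , 15.7]), 0.707) [0.6124 0.636 ] [0.0083 0.0282] 0.0507
(array([588.2,  24.4]), array([123.9, 124.1]), 0.0012)
boss 715 ((604.354248046875, 40.15510559082031), 10.925424575805664) [604.4  39.9]
blue 35094 (array([536.9, 130.2]), array([218. , 217.7]), 0.2582) 0.0107
```

View pics/w13.png

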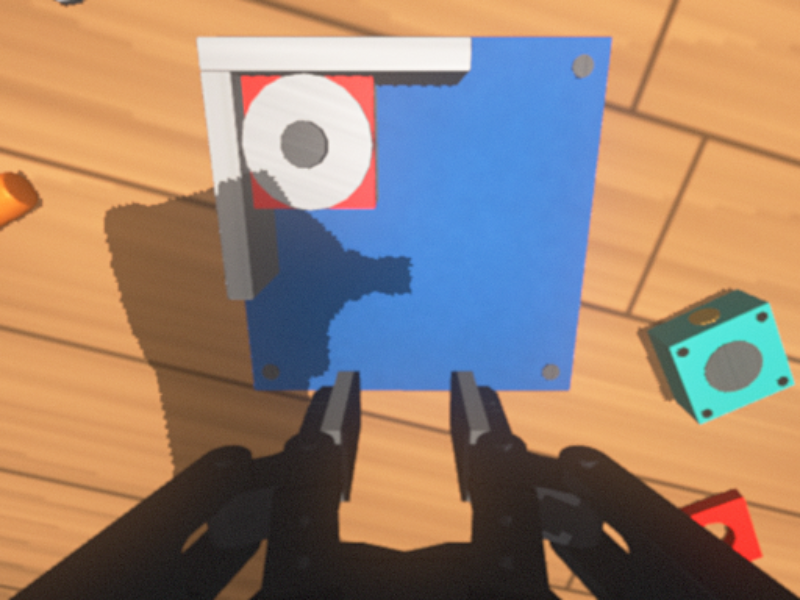

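The last view has the disc centred on the spacer at (305,142) and up against both fences. The boss is within 0.3 mm of its home point and the nest hasn't moved, so I'm handing in.

```bash
python3 -c "
from workcell import workorder; print(workorder.job_done())"
```

```text
the job is handed in; nothing more can be done
None
```

The pump stack is built and handed in at about 53 s of the 72 s limit: my last measurements put body, spacer and disc each within about 0.5 mm of home against both fences, and the nest has not measurably moved. No pass/fail result came back.

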